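Make up the two station kits

TASK

Make up the two kits from the stock on the table: the plug gauge and the smaller carton go in the tray with two pockets; the white tape roll, the larger carton and the hand stamp go in the tray with three pockets. Set each thing the right way up in the pocket made for it, resting flat on the pocket's floor, and let go of it. Do not shift the ink pad, the marker or the screwdriver.

Things in the scene. Friction and masses are not known exactly. Their poses are not given: they have to be found in the camera images.
- plug_gauge_c (a point): Plug gauge: a steel bar with a thick black knurled middle (22 mm wide and high) and thinner bright ends, 113 mm long, lying. Loose, in the stock left or right of the trays, lengthwise within 15 degrees of straight away from the robot. The point is its centre, 11 mm above what it lies on; its y axis runs along its length, z up. Grasp the black middle across x.
- small_carton_c (a point): Smaller of the two printed cartons: 35 x 75 x 45 mm high (the large one is 45 x 85 x 60). Loose, in the stock left or right of the trays, lengthwise within 15 degrees of straight away from the robot. The point is its centre, 22.5 mm above its underside; y along its 75 mm length, z up. Grasp across x (35 mm).
- large_carton_c (a point): Larger of the two printed cartons: 45 x 85 x 60 mm high. Loose, in the stock left or right of the trays, lengthwise within 15 degrees of straight away from the robot. The point is its centre, 30 mm above its underside; y along its 85 mm length, z up. Grasp across x (45 mm).
- tape_c (a point): White roll of tape lying flat, 24 mm high, 50 mm across its rim (up to 59 mm over the loose tail). It is open in the middle. It lies loose on the table in the row of stock. The point is on its axis, 12 mm above its underside; z up. Grasp across the outside.
- stamp_c (a point): Hand stamp standing upright, 71 mm high: a wooden block 27 x 40 mm, 15 mm high, with a round dark upright handle above it, at most 26 mm across. Loose, in the stock left or right of the trays, lengthwise within 15 degrees of straight away from the robot. The point is on the handle's axis, half-way up, 35.5 mm above its underside; y along the block's 40 mm, z up. Grasp the handle across x, 45 to 68 mm above the underside.
- tray_two: Kit tray with two pockets, 155 (x) x 160 (y) mm. Fixed, about square to the robot; cork pocket floors 4 mm, grey top 12 mm above the table. Origin: centre of underside; x away from the robot, y left, z up. Pocket centres: long gauge pocket 129 (x) x 38 (y) mm at x 0, y -43; carton pocket 101 (x) x 61 (y) at x 0, y +41. Things go in lengthwise along x. Black finger notches, 50 mm wide, run along y at pocket middles.
- tray_three: Kit tray with three pockets, 180 (x) x 186 (y) mm. Fixed, about square to the robot; cork pocket floors 4 mm, grey top 12 mm above the table. Origin: centre of underside; x away from the robot, y left, z up. Pocket centres: carton 101 (x) x 61 (y) mm at x 0, y +50; square tape pocket 68 at x -46, y -50; stamp 56 (x) x 38 (y) at x +49, y -50. Carton and stamp lengthwise along x. Black finger notches, 50 mm wide, run along y at pocket middles (not the stamp's).
- inkpad_c (a point): Bystander: closed flat dark-blue ink pad tin, 56 x 82 x 15 mm, lying loose among the stock. The point is its centre, 7.5 mm above the table.
- marker_c (a point): Bystander: felt marker, 20 x 130 x 18 mm, lying loose along the table's front edge on the left, its y axis along its length. The point is its middle, 9 mm above the table.
- screwdriver_c (a point): Bystander: screwdriver, 28 x 198 x 29 mm, lying loose along the table's back edge on the left, its y axis along its length. The point is its middle, 14.5 mm above the table. Behind the table, centred at x 0.612, y 0.098 m, a fixed square upright post, 40 mm wide and taller than the arm, must not be hit.

How it is judged (in metres and radians):
At the end, for the whole second after the job is handed in: Gauge and smaller carton in the two-pocket tray, tape, larger carton and stamp in the three-pocket tray: each centre within 15 mm of its pocket's in x and y, seated within 4 mm, lengthwise along the tray's x within 0.5 rad (not the tape), upright within 0.1 rad (not the gauge), at rest (x of plug_gauge_c in the frame of tray_two between -0.015 and 0.015 m and y of plug_gauge_c in the frame of tray_two between -0.058 and -0.028 m and z of plug_gauge_c in the frame of tray_two between 0.011 and 0.019 m and angle between the y axis of each of plug_gauge_c, small_carton_c and the x axis of tray_two, either way round below 0.5 rad and linear speed of each of plug_gauge, small_carton, large_carton, tape, stamp below 0.02 m/s and x of small_carton_c in the frame of tray_two between -0.015 and 0.015 m and y of small_carton_c in the frame of tray_two between 0.026 and 0.056 m and z of small_carton_c in the frame of tray_two between 0.0225 and 0.0305 m and angle between each of small_carton_c, large_carton_c, tape_c, stamp_c's own z axis and vertical below 0.1 rad and x of large_carton_c in the frame of tray_three between -0.015 and 0.015 m and y of large_carton_c in the frame of tray_three between 0.035 and 0.065 m and z of large_carton_c in the frame of tray_three between 0.03 and 0.038 m and angle between the y axis of each of large_carton_c, stamp_c and the x axis of tray_three, either way round below 0.5 rad and x of tape_c in the frame of tray_three between -0.061 and -0.031 m and y of tape_c in the frame of tray_three between -0.065 and -0.035 m and z of tape_c in the frame of tray_three between 0.012 and 0.02 m and x of stamp_c in the frame of tray_three between 0.034 and 0.064 m and y of stamp_c in the frame of tray_three between -0.065 and -0.035 m and z of stamp_c in the frame of tray_three between 0.0355 and 0.0435 m); the robot touches nothing.
It fails at once if the ink pad is shifted by more than 20 mm (distance of inkpad_c from where it was at the start of the episode above 0.02 m).
It fails at once if the marker is shifted by more than 20 mm (distance of marker_c from where it was at the start of the episode above 0.02 m).
It fails at once if the screwdriver is shifted by more than 20 mm (distance of screwdriver_c from where it was at the start of the episode above 0.02 m).
It also fails if it takes over 144 s, if anything falls off the work surface, if the arm or the gripper's body presses on something with over 40 N, if the wrist force passes 120 N, or if a joint passes its speed limit or range.

ROBOT

A 6-joint arm with a two-finger parallel gripper is mounted at the origin on a cart in front of the work surface, level with it; the furniture and walls round the work are solid. World frame = base frame: x ahead of the robot, y to its left, z up, the work surface at z = 0. Lengths are in mm, angles in rad, forces in N, time in s.
With the tool pointing down it reaches from about 400 to 925 mm from the base axis. Payload 12.5 kg.
Tool frame: the origin (TCP) lies at the very end of the fingers, on their centre line; the grasp point (between the pads) lies 19 mm behind it; z points along the fingers, x is the direction in which the jaws open and shut, and the axes are right-handed (so a half turn about z gives the same grasp; the last joint's range is limited). The gripper opens to 95 mm and grips with 3 to 60 N. Pads are 20 mm wide; open, the fingers measure 119 mm over their backs; the gripper's body (75 mm by 180 mm) begins 59 mm behind the grasp point.
Start: joints at [-1.403, 0.491, 1.559, -0, 1.092, -0.106], TCP at [169.018, -601.734, 176.661] pointing down, gripper open.
Joint ranges: [-3.1, 3.1], [-0.84, 2.19], [0.05, 2.79], [-1.13, 4.28], [0.06, 2.93], [-2.69, 2.69]. Speed limits (rad/s): [2.22, 2.22, 2.79, 3.14, 3.14, 3.14].

INTERFACE

Orientations are given as [roll, pitch, yaw] about the fixed x, y, z axes, in that order (R = Rz(yaw) Ry(pitch) Rx(roll)).
In Python, from cell import env gives the robot as it stands.
- The arm moves only by the tool arm_command, never from a script. Its argument "motion" is one flat list of numbers, 7 for each row, row after row: the opening, from -1 (shut) to 1 (fully open), then the shift along the tool's x, y, z in mm, then the turn, a rotation vector about the tool's x, y, z in degrees. In form: [fingers, dx, dy, dz, rx, ry, rz, fingers, dx, dy, dz, rx, ry, rz, ...]. A call has 1 to 20 rows; each row is the pose to reach, as a shift and turn from the pose commanded when the call began, along the tool's axes at that moment; what a row does not reach only later rows make up. A row lasts 1/10 s, in which the tool goes at most 50 mm and 8.59 degrees, less where a joint would pass 70% of its speed; a pose out of reach is approached as far as the arm can. A call with a gripper value outside its range is refused whole. The fingers move at their own pace and stop on an object; the grip force is fixed at half the most. Time passes only in rows, so rows that repeat a pose let the fingers close. It gives the time, the measured TCP pose, the force and the opening at its end, in the units of the state.
- env.state(): the state, without advancing time (a new reading comes with each control period).
- env.read_camera(name): name is "scene" or "top" or "wrist"; returns (picture, depth): 400x640x3 uint8, red, green, blue; 400x640 float32, mm along the optical axis (not along the pixel's ray), 0 where there is no reading.
- env.calibration(name): a dict with "fx", "fy", "cx", "cy" (pixels), "cam_to_world" (4x4, takes a point from camera to world coordinates). Camera axes: x right, y down, z forward; pixel columns grow to the right and rows downward; lengths in mm; the calibration is good to about 2 mm. The wrist camera is an equidistant fisheye: a pixel r from the principal point sees the ray r / f radians off the axis. A picture is of the moment at which its call begins: read the wrist's pose just before it. calibration takes no time and is no camera call; for the wrist camera it gives the pose at the moment of the call.
- env.job_done(): hands the job in, once; it reports no verdict.
Trained networks look in the newest picture that a camera, given by its name, has taken for a name from the list of things; names that differ only in an ending like _2 or _b are one class to them, and where a whole thing is asked for, a point or a joint stands for the part that bears it (a point fixed in the world has none). Each returns a list of dicts, best first, with "confidence" (0 to 1); they miss things now and then, are a little off and sometimes report something else, mostly with a low value. They report only what shows in the picture. A call takes as long as a camera call.
- env.recognise(camera, label): "location" ([column, row] in pixels, amid what is visible of it).
- env.silhouettes(camera, label): "region" (400x640 bool, what is visible of it) and "location" ([column, row] in pixels, amid what is visible of it).
- env.spot_point(camera, label): "location" ([column, row] in pixels: a listed point, or the origin of a listed thing).
The state is a dict: "t": time; "joints": joint angles; "qvel": joint speeds; "tau": joint torques, N m; "eef_pos": TCP position; "tcp_rot": TCP orientation; "ft_force": force on the tool from outside, world axes, zero at the start; "moment": the same for the moment, N m; "opening": opening from 0.0 (shut) to 1.0 (fully open).
Only numpy, scipy, OpenCV 4.12 (cv2) and the standard library are available. Lean on these libraries where they do the work, as an engineer would, in place of code of your own. Each camera call takes 0.05 s, during which the arm holds its last target.

## Working session

There is one attempt and no reset: what is moved stays moved. The work goes in short steps, Python scripts to look and compute and a tool call to move; the robot and the scene stay as the last step left them, time stands still between calls to the robot, and variables do not carry over. Pictures are saved under pics/ and viewed, and the job is handed in when it is done.

Besides the shell and the picture viewer there is one more tool, called after ">>>" as a command line: name --argument value ..., lists and objects as JSON in quotes. arm_command: Moves the arm, as the interface text tells. Its arguments: {"type":"object","properties":{"motion":{"type":"array","items":{"type":"number"}}},"required":["motion"]}

```bash
ls; mkdir -p pics
cat > h.py <<'E'
import numpy as np,cv2
from cell import env
def snap(c,name):
    p,d=env.read_camera(c); cv2.imwrite(f'pics/{name}.png',p[:,:,::-1]); return p,d
def w(c,px,d,cal=None):
    k=cal or env.calibration(c); u,v=px
    T=np.array(k['cam_to_world'])
    r=np.array([(u-k['cx'])/k['fx'],(v-k['cy'])/k['fy'],1])*d
    return T[:3,:3]@r+T[:3,3]
def cloud(c,d):
    k=env.calibration(c);T=np.array(k['cam_to_world'])
    v,u=np.mgrid[:d.shape[0],:d.shape[1]]
    P=np.stack([(u-k['cx'])/k['fx']*d,(v-k['cy'])/k['fy']*d,d],-1)
    W=P@T[:3,:3].T+T[:3,3]; W[d<=0]=np.nan; return W
E
python3 - <<'E'
from h import *
print(env.state())
p,d=snap('top','top0'); np.save('top0d.npy',d)
p,d=snap('scene','scene0')
for c in('top','scene'):print(env.calibration(c))
E
```

```text
pics
{'t': 0.0, 'joints': array([-1.40259209e+00,  4.91545146e-01,  1.55949975e+00,  2.74713977e-05,
        1.09171676e+00, -1.05581589e-01]), 'qvel': array([-0.00106318, -0.00026168, -0.00102833, -0.00010422, -0.00086225,
        0.00049458]), 'tau': array([-3.25188375e-05, -6.12640500e+01, -2.58177978e+01,  6.92064967e-02,
        4.81839781e-02, -8.83274083e-05]), 'eef_pos': array([ 168.9732318 , -601.39557462,  176.05341873]), 'tcp_rot': array([-3.14144523e+00,  1.15992594e-03, -1.29702309e+00]), 'ft_force': array([-0.32876574,  0.13179517,  0.02855497]), 'moment': array([-0.04108174,  0.01016465, -0.01831834]), 'opening': 1.0010954156345913}
{'fx': 391.7268042908876, 'fy': 391.7268042908876, 'cx': 326.32870914164477, 'cy': 194.2490327713549, 'cam_to_world': array([[-3.39773690e-03, -9.87330852e-01,  1.58638725e-01,
         3.00093842e+02],
       [-9.99826155e-01,  4.45717926e-04, -1.86403109e-02,
         1.73535419e+01],
       [ 1.83334459e-02, -1.58674481e-01, -9.87160723e-01,
         1.21665015e+03],
       [ 0.00000000e+00,  0.00000000e+00,  0.00000000e+00,
         1.00000000e+00]])}
{'fx': 388.0226638770363, 'fy': 388.0226638770363, 'cx': 319.00118218155603, 'cy': 201.85560465131496, 'cam_to_world': array([[-7.02055229e-01, -5.51200274e-01,  4.50884367e-01,
        -2.21622574e+01],
       [-7.12064037e-01,  5.51476320e-01, -4.34555722e-01,
         5.00830523e+02],
       [-9.12481859e-03, -6.26140660e-01, -7.79656727e-01,
         9.53409756e+02],
       [ 0.00000000e+00,  0.00000000e+00,  0.00000000e+00,
         1.00000000e+00]])}
```

View pics/top0.png

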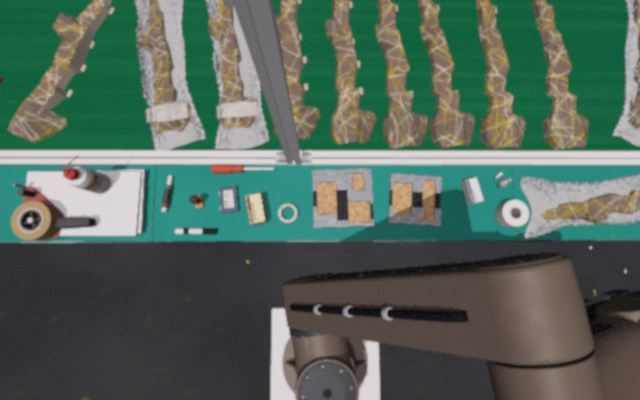

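View pics/scene0.png

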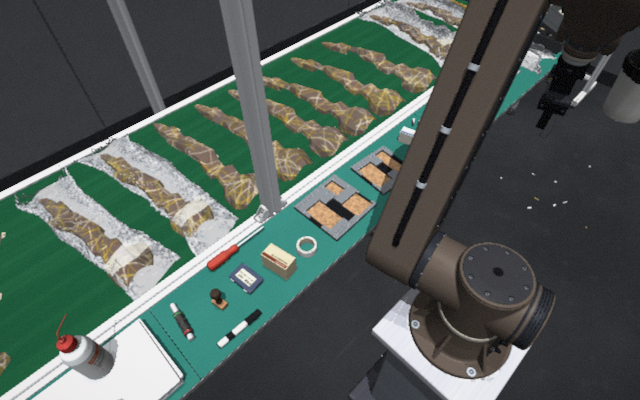

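The top view shows the trays at (343,197) and (415,199), large carton (257,208), ink pad (229,199), stamp (197,200), tape (288,212), something like the gauge at (167,193), and the small carton (474,190). I'll zoom and query the networks.

Run:
```python
from h import *
p=cv2.imread('pics/top0.png'); cv2.imwrite('pics/top0z.png',cv2.resize(p[155:245,145:345],None,fx=4,fy=4,interpolation=cv2.INTER_CUBIC))
cv2.imwrite('pics/top0zr.png',cv2.resize(p[155:245,340:540],None,fx=4,fy=4,interpolation=cv2.INTER_CUBIC))
p,d=env.read_camera('top');W=cloud('top',d)
for n in ['plug_gauge_c','small_carton_c','large_carton_c','tape_c','stamp_c','tray_two','tray_three','inkpad_c','marker_c','screwdriver_c']:
    for r in env.spot_point('top',n)[:2]:
        u,v=r['location'];print(n,'spot',np.round([u,v],1),round(r['confidence'],2),np.round(W[int(round(v)),int(round(u))],1))
    for r in env.silhouettes('top',n)[:2]:
        m=r['region'];P=W[m];P=P[~np.isnan(P[:,0])]
        zt=np.percentile(P[:,2],90)
        box=cv2.minAreaRect(P[:,:2].astype(np.float32))
        print('   sil',round(r['confidence'],2),m.sum(),'mean',np.round(P.mean(0),1),'zt',round(zt,1),'box',np.round(box[0],1),np.round(box[1],1),round(box[2],1))
```

```text
plug_gauge_c spot [166.4 190.8] 0.55 [502.5 487.4  21.2]
   sil 0.54 206 mean [492.1 484.5  20.6] zt 25.4 box [494.1 485.4] [ 20.1 107.9] 83.1
small_carton_c spot [471.3 191.5] 0.62 [ 495.3 -447.    44. ]
   sil 0.75 406 mean [ 498.7 -451.8   38.9] zt 48.3 box [ 500.9 -456.1] [75.3 37.4] 13.0
   sil 0.3 311 mean [571.9 290.7  23.5] zt 30.6 box [576.3 256.6] [ 29.  191.3] 1.9
large_carton_c spot [251.1 206.3] 0.7 [450.7 219.1  60.2]
large_carton_c spot [471.1 190.7] 0.28 [ 497.7 -445.6   48.2]
   sil 0.61 505 mean [441.1 203.4  56.8] zt 64.1 box [443.5 211.5] [86.3 56. ] 11.2
tape_c spot [287.8 212.3] 0.47 [438.9 113.6   6.4]
   sil 0.67 150 mean [432.7 108.3  21. ] zt 27.0 box [433.8 111.5] [53.8 56.9] 84.0
stamp_c spot [194.2 202.3] 0.52 [461.8 385.3  67.8]
   sil 0.62 3378 mean [483.5 -55.1   9.1] zt 15.0 box [483.6 -55.7] [180.2 186.1] 2.0
   sil 0.48 119 mean [468.4 384.3  40.1] zt 71.1 box [469.  385.4] [26.9 33.3] 59.7
tray_two spot [414.9 201. ] 0.94 [ 473.6 -284.4    2.3]
   sil 0.69 2562 mean [ 477.9 -281.1    8.4] zt 14.5 box [ 480. -283.] [165.6 160.6] 86.5
tray_three spot [343.9 201.9] 0.7 [469.8 -60.5   8. ]
   sil 0.83 3403 mean [482.6 -55.6   9.1] zt 15.0 box [483.3 -56. ] [181.4 187.3] 1.0
   sil 0.57 474 mean [477.8 296.2  16.2] zt 19.5 box [480.2 298.1] [86.5 56.6] 6.4
marker_c spot [194.9 228. ] 0.64 [390.4 400.2  -0.9]
marker_c spot [472.4 190.1] 0.37 [ 500.3 -447.7   51.1]
   sil 0.68 294 mean [379.8 387.6  13.4] zt 20.2 box [379.7 391. ] [125.4  21.9] 89.6
   sil 0.6 467 mean [477.3 296.   16.3] zt 19.6 box [478.2 298.3] [82.6 57.4] 6.4
screwdriver_c spot [245.  167.2] 0.82 [582.7 251.5   2.2]
screwdriver_c spot [166.6 192.7] 0.35 [495.7 482.6  24.8]
   sil 0.86 313 mean [572.6 291.6  23.8] zt 30.6 box [576.3 256.8] [ 29.1 190.9] 1.9
```

```bash
sleep 1
```

```text
(no output)
```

View pics/top0z.png

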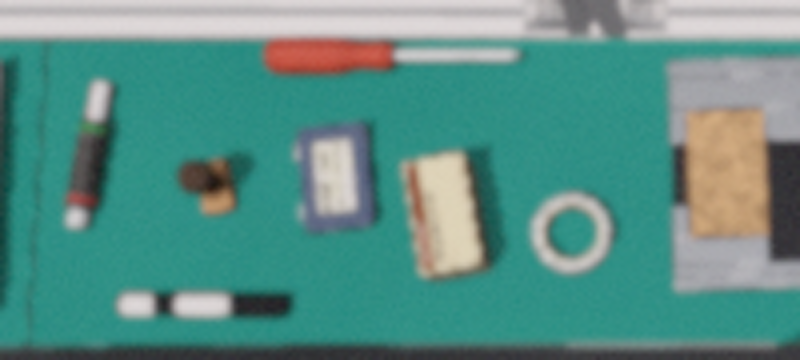

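View pics/top0zr.png

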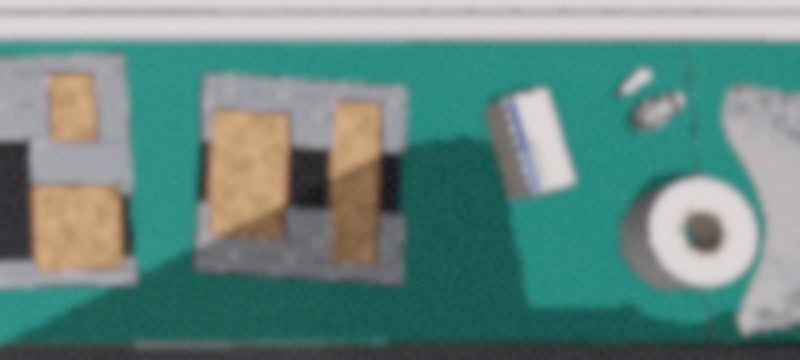

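```bash
cat >> h.py <<'E'
from scipy.spatial.transform import Rotation as R
def plan(x,y,z,yaw):
    s=env.state(); Rc=R.from_euler('xyz',s['tcp_rot']); Rt=R.from_euler('xyz',[np.pi,0,yaw])
    dp=Rc.inv().apply(np.array([x,y,z])-s['eef_pos']); rv=(Rc.inv()*Rt).as_rotvec(degrees=True)
    j6=np.arctan2(y,x)-yaw
    print('t',round(s['t'],2),'pos',np.round(s['eef_pos'],1),'yaw',np.round(s['tcp_rot'],3),'open',round(s['opening'],3),'shift',np.round(dp,1),'turn',np.round(rv,1),'rows',max(np.linalg.norm(dp)/50,np.linalg.norm(rv)/8.59).round(1),'j6~',round(j6,2))
    return dp,rv
def wcloud(d,k):
    T=np.array(k['cam_to_world']);v,u=np.mgrid[:d.shape[0],:d.shape[1]]
    a=u-k['cx'];b=v-k['cy'];th=np.hypot(a,b)/k['fx'];ph=np.arctan2(b,a)
    t=np.tan(np.minimum(th,1.5))
    P=np.stack([t*np.cos(ph)*d,t*np.sin(ph)*d,d],-1)
    W=P@T[:3,:3].T+T[:3,3]; W[(d<=0)|(th>1.3)]=np.nan; return W
E
python3 - <<'E'
from h import *
k=env.calibration('wrist');print(k)
snap('wrist','w0')
p=plan(480,-450,230,-1.571)
E
```

```text
{'fx': 309.70691628693146, 'fy': 309.70691628693146, 'cx': 322.8219006803289, 'cy': 199.61499218410864, 'cam_to_world': array([[ 2.69793049e-01, -9.28309083e-01, -2.55839711e-01,
         2.41266227e+02],
       [-9.62918293e-01, -2.60170167e-01, -7.14132034e-02,
        -5.80756999e+02],
       [-2.68334892e-04,  2.65619524e-01, -9.64077900e-01,
         3.84679684e+02],
       [ 0.00000000e+00,  0.00000000e+00,  0.00000000e+00,
         1.00000000e+00]])}
t 1.2 pos [ 169.  -601.7  176.7] yaw [ 3.142 -0.    -1.297] open 0.999 shift [ -62.  -340.4  -53.4] turn [ 0.  -0.  15.7] rows 7.0 j6~ 0.82
```

View pics/w0.png

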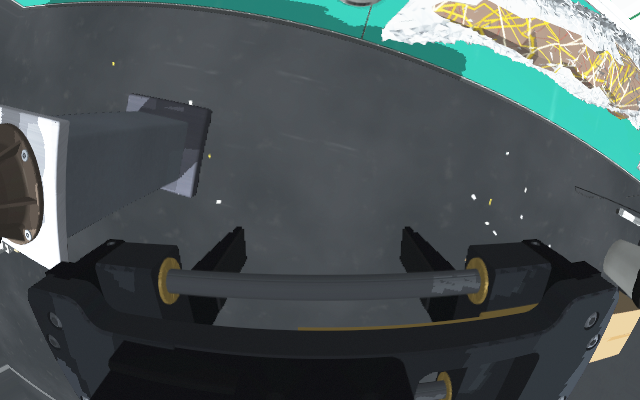

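Run:
```python
from h import *
plan(480,-400,230,-1.571)
d=np.load('top0d.npy');W=cloud('top',d)
for u in (520,516,470,400,300):
  print(u,[tuple(np.round(W[v,u]).astype(int)) for v in (152,157,162,212)])
```

```text
t 1.2 pos [ 169.  -601.7  176.7] yaw [ 3.142 -0.    -1.297] open 0.999 shift [-110.1 -354.   -53.4] turn [ 0.  -0.  15.7] rows 7.5 j6~ 0.88
520 [(np.int64(632), np.int64(-628), np.int64(7)), (np.int64(616), np.int64(-628), np.int64(4)), (np.int64(600), np.int64(-628), np.int64(3)), (np.int64(434), np.int64(-593), np.int64(45))]
516 [(np.int64(632), np.int64(-616), np.int64(5)), (np.int64(616), np.int64(-617), np.int64(2)), (np.int64(600), np.int64(-616), np.int64(0)), (np.int64(436), np.int64(-590), np.int64(26))]
470 [(np.int64(632), np.int64(-468), np.int64(4)), (np.int64(616), np.int64(-468), np.int64(2)), (np.int64(600), np.int64(-466), np.int64(3)), (np.int64(439), np.int64(-457), np.int64(1))]
400 [(np.int64(631), np.int64(-242), np.int64(6)), (np.int64(616), np.int64(-242), np.int64(4)), (np.int64(599), np.int64(-240), np.int64(6)), (np.int64(439), np.int64(-236), np.int64(4))]
300 [(np.int64(621), np.int64(76), np.int64(43)), (np.int64(590), np.int64(73), np.int64(100)), (np.int64(590), np.int64(76), np.int64(40)), (np.int64(440), np.int64(77), np.int64(-1))]
```

>>> arm_command --motion '[0.5, 0, 0, -54, 0, 0, 4, 0.5, -15, -50, -54, 0, 0, 8, 0.5, -110, -354, -54, 0, 0, 15.7, 0.5, -110, -354, -54, 0, 0, 15.7, 0.5, -110, -354, -54, 0, 0, 15.7, 0.5, -110, -354, -54, 0, 0, 15.7, 0.5, -110, -354, -54, 0, 0, 15.7, 0.5, -110, -354, -54, 0, 0, 15.7, 0.5, -110, -354, -54, 0, 0, 15.7, 0.5, -110, -354, -54, 0, 0, 15.7, 0.5, -110, -354, -54, 0, 0, 15.7, 0.5, -110, -354, -54, 0, 0, 15.7]'

```text
t: 2.4
eef_pos: [479.2, -400.8, 230.7]
tcp_rot: [3.141, -0.0, -1.572]
ft_force: [0.1, -0.4, 0.0]
opening: 0.754
```

```bash
cat >> h.py <<'E'
def wlook(name,labels):
    k=env.calibration('wrist'); p,d=snap('wrist',name); W=wcloud(d,k); np.save(f'pics/{name}.npy',W)
    print('t',env.state()['t'],env.state()['eef_pos'])
    for n in labels:
        for r in env.silhouettes('wrist',n)[:2]:
            m=r['region'];P=W[m];P=P[~np.isnan(P[:,0])]
            if len(P)<20: print(n,'few',r['location']);continue
            zt=np.percentile(P[:,2],85); T=P[P[:,2]>zt-6]
            b=cv2.minAreaRect(P[:,:2].astype(np.float32));c=cv2.minAreaRect(T[:,:2].astype(np.float32))
            print(n,round(r['confidence'],2),m.sum(),np.round(r['location']),'zt',zt.round(1),'all',np.round(b[0],1),np.round(b[1],1),round(b[2],1),'top',np.round(c[0],1),np.round(c[1],1),round(c[2],1))
    return p,W
E
python3 - <<'E'
from h import *
wlook('w1',['small_carton_c','tray_two'])
E
```

```text
t 2.45 [ 479.11494224 -400.94746932  230.69764448]
small_carton_c 0.89 1718 [364. 157.] zt 46.0 all [ 496.3 -460.3] [87.3 43.4] 12.7 top [ 501.3 -456.5] [75.8 36.2] 13.2
tray_two 0.82 11173 [244. 170.] zt 12.3 all [ 475.5 -279.5] [166.4 163. ] 85.7 top [ 477.8 -282.1] [160.7 156.5] 85.9
tray_two 0.41 1277 [ 26. 198.] zt 60.4 all [436.1 239.4] [ 86.8 123.2] 14.8 top [445.4 204.6] [85.3 48.2] 12.5
```

View pics/w1.png

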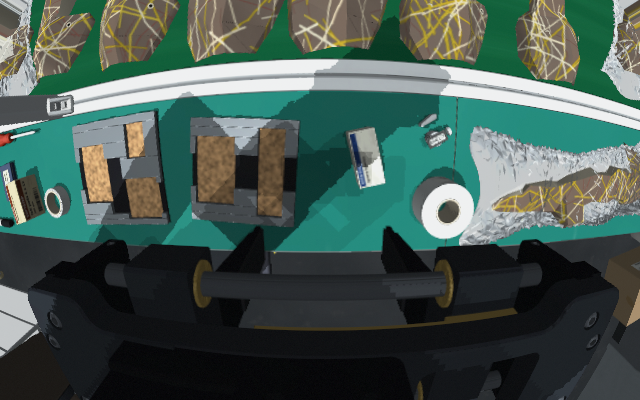

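```bash
cat >> h.py <<'E'
def cork(p,W,xr,yr):
    hsv=cv2.cvtColor(p,cv2.COLOR_RGB2HSV)
    m=((hsv[...,0]>6)&(hsv[...,0]<25)&(hsv[...,1]>70)&(W[...,0]>xr[0])&(W[...,0]<xr[1])&(W[...,1]>yr[0])&(W[...,1]<yr[1])&(W[...,2]<14)).astype(np.uint8)
    m=cv2.morphologyEx(m,cv2.MORPH_OPEN,np.ones((3,3)))
    n,l,st,_=cv2.connectedComponentsWithStats(m)
    for i in range(1,n):
        if st[i,4]<60: continue
        P=W[l==i]; b=cv2.minAreaRect(P[:,:2].astype(np.float32))
        print('cork',st[i,4],np.round(b[0],1),np.round(b[1],1),round(b[2],1),'z',np.round(np.median(P[:,2]),1))
E
python3 - <<'E'
from h import *
p=cv2.imread('pics/w1.png')[:,:,::-1].copy();W=np.load('pics/w1.npy')
cork(p,W,(390,580),(-400,60))
print(np.round(W[208,450]),np.round(W[195,420]),np.round(W[180,445]),np.round(W[208,432]))
plan(501,-456.5,8,-1.340)
E
```

```text
cork 549 [ 534.2 -103. ] [55.2 39.1] 1.7 z 4.4
cork 2198 [ 474.7 -325. ] [ 38.7 128.6] 87.2 z 4.3
cork 2478 [ 480.7 -241.3] [ 62.7 100.8] 85.9 z 4.3
cork 1313 [482.   -4.8] [100.1  64. ] 1.0 z 4.4
cork 1265 [ 439.4 -105.9] [66.9 71.1] 2.5 z 4.4
[ 426. -590.   21.] [ 447. -538.   27.] [ 471. -571.   35.] [ 435. -550.   49.]
t 2.55 pos [ 479.2 -400.9  230.8] yaw [-3.142 -0.    -1.573] open 0.75 shift [ 55.5 -21.9 222.8] turn [ -0.   -0.  -13.3] rows 4.6 j6~ 0.6
```

>>> arm_command --motion '[0.5, 55.5, -22, 100, 0, 0, -13.3, 0.5, 55.5, -22, 100, 0, 0, -13.3, 0.5, 55.5, -22, 140, 0, 0, -13.3, 0.5, 55.5, -22, 150, 0, 0, -13.3, 0.5, 55.5, -22, 190, 0, 0, -13.3, 0.5, 55.5, -22, 215, 0, 0, -13.3, 0.5, 55.5, -22, 222.8, 0, 0, -13.3, 0.5, 55.5, -22, 222.8, 0, 0, -13.3, -1, 55.5, -22, 222.8, 0, 0, -13.3, -1, 55.5, -22, 222.8, 0, 0, -13.3, -1, 55.5, -22, 222.8, 0, 0, -13.3, -1, 55.5, -22, 222.8, 0, 0, -13.3, -1, 55.5, -22, 222.8, 0, 0, -13.3, -1, 55.5, -22, 222.8, 0, 0, -13.3]'

```text
t: 3.95
eef_pos: [502.1, -455.6, 8.0]
tcp_rot: [-3.142, -0.0, -1.339]
ft_force: [0.5, 1.3, 0.4]
opening: 0.303
```

Run:
```python
from h import *
plan(480.7,-241.3,100,-1.571-.0715)
plan(480.7,-241.3,13,-1.571-.0715)
```

```text
t 3.95 pos [ 502.1 -455.6    8. ] yaw [-3.142 -0.    -1.339] open 0.303 shift [-213.5  -28.4  -92.1] turn [-0.  -0.  17.4] rows 4.7 j6~ 1.18
t 3.95 pos [ 502.1 -455.6    8. ] yaw [-3.142 -0.    -1.339] open 0.303 shift [-213.5  -28.4   -5.1] turn [-0.  -0.  17.4] rows 4.3 j6~ 1.18
```

>>> arm_command --motion '[-1, 0, 0, 0, 0, 0, 0, -1, 0, 0, 0, 0, 0, 0]'

```text
t: 4.15
eef_pos: [502.1, -455.6, 7.8]
tcp_rot: [3.142, 0.0, -1.339]
ft_force: [0.1, 0.6, -0.3]
opening: 0.134
```

Run:
```python
from h import *
wlook('w2',['small_carton_c'])
```

```text
t 4.2 [ 502.09294019 -455.6025401     7.78722217]
small_carton_c 0.8 4359 [325. 212.] zt 45.8 all [ 512.3 -455.7] [59.8 39.2] 24.3 top [ 510.5 -454.9] [57.8 34.8] 14.7
```

View pics/w2.png

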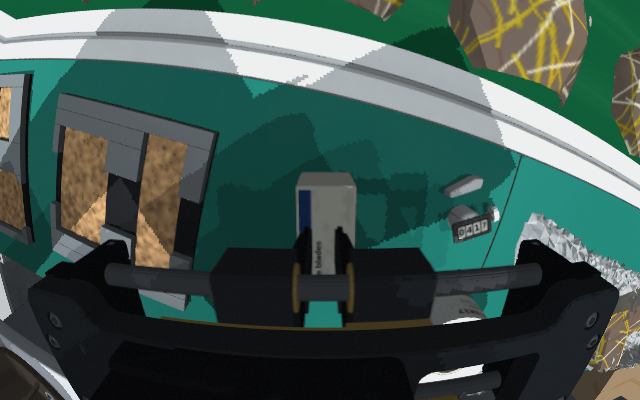

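Run:
```python
from h import *
print(env.state())
W=np.load('pics/w2.npy')
for v in range(165,335,10): print(v,np.round(W[v,325]))
for u in range(285,370,6): print(u,np.round(W[225,u]),np.round(W[245,u]))
p=cv2.imread('pics/w2.png');cv2.imwrite('pics/w2z.png',cv2.resize(p[160:350,250:410],None,fx=3.1,fy=3.1,interpolation=cv2.INTER_CUBIC))
```

```text
{'t': 4.25, 'joints': array([-8.34281554e-01,  7.49663186e-01,  1.55951142e+00, -4.04274210e-05,
        8.32400221e-01,  5.04684556e-01]), 'qvel': array([ 0.00079062,  0.00106112, -0.00073388,  0.00057097, -0.00050329,
        0.00059681]), 'tau': array([ 1.84760895e-03, -7.18331122e+01, -2.06469190e+01,  6.63297228e-02,
       -7.23335717e-03,  2.76168648e-04]), 'eef_pos': array([ 502.08004949, -455.63890799,    7.80888481]), 'tcp_rot': array([ 3.14157510e+00, -3.00643953e-05, -1.33893890e+00]), 'ft_force': array([-0.07496882,  0.40197604, -0.65255753]), 'moment': array([-0.02388135,  0.03299032, -0.0079769 ]), 'opening': 0.05412346185839465}
165 [ 542. -447.   -0.]
175 [ 537. -448.   11.]
185 [ 538. -448.   43.]
195 [ 532. -449.   46.]
205 [ 526. -450.   45.]
215 [ 521. -452.   46.]
225 [ 515. -453.   45.]
235 [ 508. -455.   45.]
245 [ 502. -456.   46.]
255 [ 496. -458.   46.]
265 [ 489. -459.   45.]
275 [ 532. -448.  137.]
285 [ 531. -449.  141.]
295 [ 528. -449.  141.]
305 [ 429. -474.   -1.]
315 [ 419. -476.    0.]
325 [ 408. -479.   -0.]
285 [ 492. -428.    1.] [ 476. -431.    0.]
291 [ 493. -433.    1.] [ 477. -436.    0.]
297 [ 511. -437.   45.] [ 511. -439.   73.]
303 [ 512. -441.   45.] [ 512. -442.   74.]
309 [ 513. -444.   46.] [ 511. -445.   70.]
315 [ 513. -447.   45.] [ 501. -450.   45.]
321 [ 514. -451.   45.] [ 501. -454.   45.]
327 [ 515. -454.   45.] [ 502. -457.   45.]
333 [ 516. -458.   46.] [ 503. -461.   45.]
339 [ 517. -461.   46.] [ 516. -460.   74.]
345 [ 517. -465.   45.] [ 517. -463.   74.]
351 [ 518. -468.   46.] [ 517. -466.   73.]
357 [ 504. -481.   -0.] [ 488. -485.   -1.]
363 [ 506. -485.    2.] [ 489. -489.    1.]
369 [ 506. -490.   -1.] [ 490. -494.   -0.]
```

View pics/w2z.png

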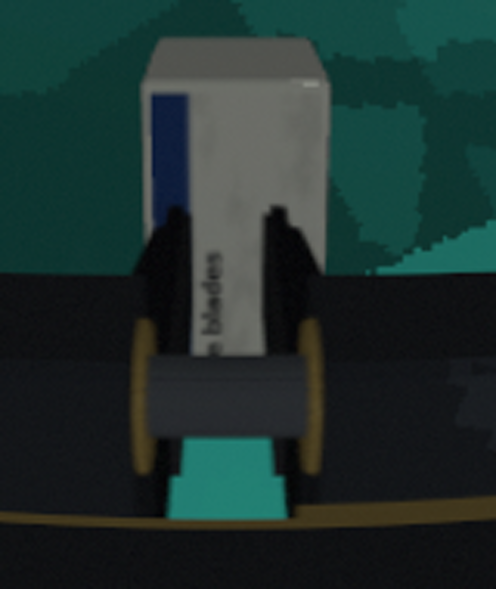

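>>> arm_command --motion '[-1, 0, 0, 0, 0, 0, 0, -1, 0, 0, 0, 0, 0, 0, -1, 0, 0, 0, 0, 0, 0]'

```text
t: 4.55
eef_pos: [502.1, -455.6, 7.9]
tcp_rot: [3.142, -0.0, -1.339]
ft_force: [-0.4, -0.0, 0.5]
opening: 0.002
```

Run:
```python
from h import *
s=env.state();print(s['opening'],s['ft_force'])
p,W=wlook('w3',['small_carton_c'])
cv2.imwrite('pics/w3z.png',cv2.resize(p[140:350,200:450,::-1],None,fx=2.5,fy=2.5,interpolation=cv2.INTER_CUBIC))
snap('scene','s3')
```

```text
0.001613253377447758 [-0.36921656 -0.02450363  0.49586784]
t 4.6 [ 502.09661386 -455.64740536    7.85053323]
small_carton_c 0.84 3889 [327. 205.] zt 45.7 all [ 518.8 -451.3] [39.6 37.8] 13.1 top [ 519.  -452.5] [39.5 35.3] 13.2
```

View pics/w3z.png

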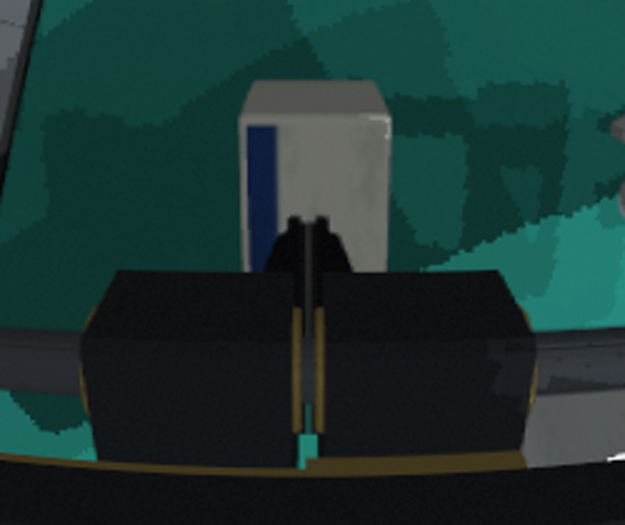

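View pics/s3.png

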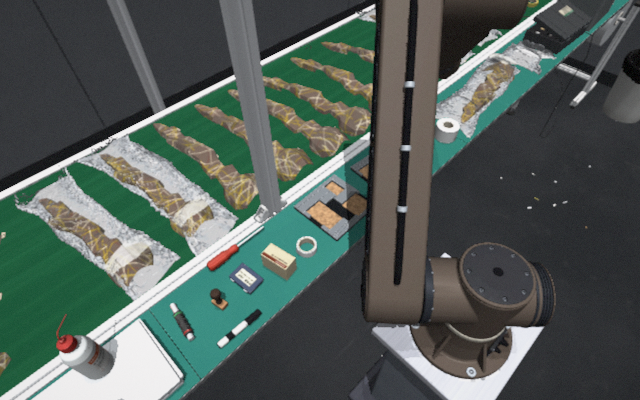

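Run:
```python
from h import *
W=np.load('pics/w1.npy')
for v in range(224,262,4): print(v,[tuple(np.round(W[v,u]).astype(int).tolist()) for u in (256,260,264,386,390,394)])
W=np.load('pics/w3.npy')
for v in range(220,250,3): print(v,[tuple(np.round(W[v,u]).astype(int).tolist()) for u in (316,320,326,330)])
print(env.calibration('wrist')['cam_to_world'])
```

```text
224 [(394, -297, -1), (399, -306, 10), (399, -313, 12), (394, -496, -1), (395, -502, 1), (394, -509, 0)]
228 [(491, -361, 272), (491, -363, 271), (388, -310, -1), (491, -437, 271), (491, -439, 273), (388, -509, 0)]
232 [(491, -362, 279), (490, -364, 274), (382, -309, 0), (490, -436, 274), (490, -438, 277), (381, -510, 1)]
236 [(490, -363, 281), (489, -365, 279), (376, -309, 1), (489, -435, 280), (490, -437, 281), (491, -439, 284)]
240 [(490, -364, 286), (487, -365, 280), (367, -308, -2), (486, -436, 278), (490, -436, 287), (491, -438, 290)]
244 [(488, -364, 289), (485, -365, 281), (361, -308, -1), (485, -436, 280), (488, -436, 289), (490, -437, 292)]
248 [(486, -364, 290), (483, -364, 281), (355, -307, 0), (483, -436, 282), (487, -435, 292), (489, -436, 297)]
252 [(485, -364, 291), (480, -364, 282), (32, -164, -671), (480, -436, 281), (485, -435, 293), (489, -436, 300)]
256 [(482, -364, 291), (478, -364, 283), (473, -365, 273), (478, -436, 282), (483, -436, 293), (487, -436, 301)]
260 [(480, -364, 290), (476, -364, 282), (471, -364, 273), (476, -436, 283), (481, -435, 294), (485, -43
[... 307 characters left out ...]
513, -448, 55), (513, -451, 54), (514, -454, 53), (514, -456, 54)]
235 [(512, -449, 58), (512, -451, 55), (512, -454, 55), (515, -456, 59)]
238 [(513, -449, 63), (512, -451, 60), (513, -454, 61), (515, -456, 64)]
241 [(512, -449, 67), (511, -451, 63), (513, -454, 64), (514, -456, 67)]
244 [(513, -449, 72), (512, -451, 67), (513, -454, 69), (515, -456, 72)]
247 [(513, -449, 76), (512, -451, 72), (513, -454, 72), (514, -456, 75)]
[[ 2.29233212e-01 -9.38387174e-01 -2.58614860e-01  5.75110312e+02]
 [-9.73371495e-01 -2.21064587e-01 -6.06496528e-02 -4.37684717e+02]
 [-2.57731026e-04  2.65631248e-01 -9.64074672e-01  2.15868675e+02]
 [ 0.00000000e+00  0.00000000e+00  0.00000000e+00  1.00000000e+00]]
```

Run:
```python
from h import *
W=np.load('pics/w3.npy')
T=W.reshape(-1,3);
for v in (249,255,262,270,285,300,320,330): print(v,[tuple(np.round(W[v,u]).astype(int).tolist()) for u in (245,270,300,318,326,331,350,380,400)])
W=np.load('pics/w1.npy')
print('open')
for v in (240,250,262,280,300,310,330,360): print(v,[tuple(np.round(W[v,u]).astype(int).tolist()) for u in (60,110,150,185,200,215,230,240,250)])
```

```text
249 [(464, -401, 0), (532, -431, 129), (535, -440, 129), (513, -450, 78), (513, -454, 74), (537, -449, 129), (538, -455, 129), (541, -464, 129), (542, -470, 130)]
255 [(531, -424, 134), (533, -432, 135), (535, -440, 133), (513, -450, 84), (513, -454, 81), (537, -449, 134), (538, -455, 133), (540, -463, 133), (542, -469, 134)]
262 [(531, -425, 139), (533, -432, 138), (535, -441, 138), (513, -450, 92), (513, -454, 89), (537, -449, 137), (538, -454, 138), (540, -462, 139), (542, -468, 139)]
270 [(531, -426, 142), (533, -433, 142), (535, -441, 142), (535, -446, 140), (535, -448, 139), (537, -449, 143), (538, -454, 143), (540, -462, 143), (542, -467, 145)]
285 [(529, -427, 147), (531, -434, 147), (533, -442, 147), (532, -446, 143), (531, -449, 140), (536, -449, 148), (537, -454, 148), (538, -462, 148), (539, -467, 148)]
300 [(524, -428, 147), (527, -435, 147), (528, -442, 147), (528, -447, 144), (526, -450, 141), (531, -450, 148), (532, -455, 147), (533, -463, 148), (534, -469, 147)]
320 [(518, -429, 147), (520, -436, 147), (522, -444, 147), (513, -451, 133), (413, -479, -1), (524, -452, 
[... 861 characters left out ...]
 -376, 362), (509, -379, 362)]
300 [(513, -330, 389), (498, -326, 365), (505, -349, 371), (505, -361, 370), (504, -364, 366), (495, -363, 353), (484, -363, 337), (477, -363, 325), (-269, -55, -767)]
310 [(509, -328, 389), (506, -340, 380), (501, -347, 370), (503, -360, 371), (499, -363, 366), (491, -363, 354), (481, -363, 340), (473, -363, 328), (-330, -47, -770)]
330 [(501, -323, 389), (506, -346, 389), (506, -357, 386), (505, -366, 382), (506, -370, 382), (505, -374, 382), (505, -377, 380), (505, -380, 380), (505, -382, 380)]
360 [(487, -315, 390), (504, -351, 397), (504, -361, 394), (505, -369, 393), (505, -373, 392), (504, -376, 391), (504, -379, 390), (505, -382, 390), (505, -384, 391)]
```

The fingers shut on nothing because the real fingertips are higher than reported. Wrist depth puts them about 40 mm above the reported TCP: z 271 against 230.7 in the open view, and again just above the carton's 45 mm top. The gripper body is up by the same amount. So I'll treat true tip z as reported z + 40, and check that with force as I descend.

>>> arm_command --motion '[0.3, 0, 0, -12, 0, 0, 0, 0.3, 0, 0, -12, 0, 0, 0, 0.3, 0, 0, -12, 0, 0, 0, 0.3, 0, 0, -12, 0, 0, 0, 0.3, 0, 0, -12, 0, 0, 0, 0.3, 0, 0, -12, 0, 0, 0, 0.3, 0, 0, -12, 0, 0, 0, 0.3, 0, 0, -12, 0, 0, 0, 0.3, 0, 0, 10, 0, 0, 0, 0.3, 0, 0, 20, 0, 0, 0, 0.3, 0, 0, 27, 0, 0, 0, 0.3, 0, 0, 32, 0, 0, 0, 0.3, 0, 0, 36, 0, 0, 0, 0.3, 0, 0, 36, 0, 0, 0]'

```text
t: 6.1
eef_pos: [502.0, -455.6, -28.4]
tcp_rot: [3.141, 0.0, -1.339]
ft_force: [1.1, -0.2, -0.1]
opening: 0.648
```

Run:
```python
from h import *
wlook('w4',['small_carton_c'])
```

```text
t 6.15 [ 502.1387748  -455.7056097   -28.02033122]
small_carton_c 0.74 8431 [327. 243.] zt 45.7 all [ 486.8 -460.4] [106.2  47.4] 13.3 top [ 503.9 -456.2] [70.8 35.6] 13.4
small_carton_c 0.38 799 [  2. 212.] zt 7.5 all [ 486.6 -141.9] [179.2  17.9] 1.3 top [ 486.6 -141.9] [179.2  17.9] 1.3
```

View pics/w4.png

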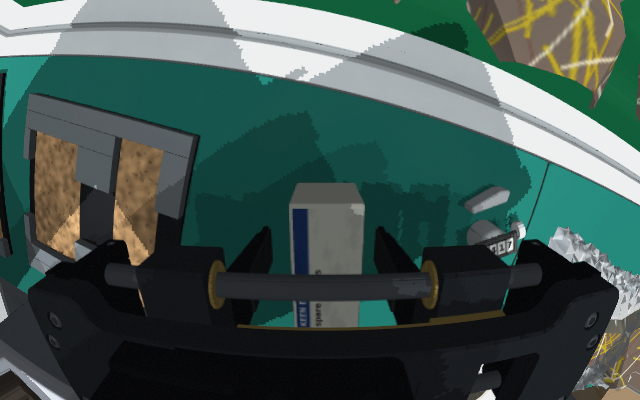

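Reported z is -28 with no contact, and the fingers straddle the carton (290–365, 200–325). Now close.

>>> arm_command --motion '[-1, 0, 0, 0, 0, 0, 0, -1, 0, 0, 0, 0, 0, 0, -1, 0, 0, 0, 0, 0, 0, -1, 0, 0, 0, 0, 0, 0, -1, 0, 0, 0, 0, 0, 0, -1, 0, 0, 0, 0, 0, 0, -1, 0, 0, 0, 0, 0, 0, -1, 0, 0, -10, 0, 0, 0, -1, 0, 0, -20, 0, 0, 0, -1, 0, 0, -40, 0, 0, 0, -1, 0, 0, -40, 0, 0, 0]'

```text
t: 7.3
eef_pos: [503.1, -456.8, 14.9]
tcp_rot: [-3.139, -0.004, -1.339]
ft_force: [0.7, 0.1, -0.6]
opening: 0.363
```

Run:
```python
from h import *
p,W=wlook('w5',['small_carton_c'])
cork(p,W,(390,580),(-400,60))
plan(480.7,-241.3,60,-1.571-.0715)
```

```text
t 7.35 [ 502.67587365 -456.2171749    13.45448176]
small_carton_c 0.98 8163 [322. 239.] zt 88.7 all [ 478.1 -455.6] [122.5  47.1] 13.2 top [ 503.9 -455.5] [71.6 35.5] 13.2
cork 555 [ 534.2 -103.9] [55.2 40.9] 1.7 z 4.4
cork 4443 [ 480.9 -240.3] [ 63.4 101.6] 86.3 z 4.3
cork 4884 [ 478.5 -325. ] [ 39.2 121.9] 85.6 z 4.3
cork 1333 [ 439.5 -106.5] [68.5 70.3] 1.8 z 4.4
t 7.4 pos [ 502.2 -455.8   12.4] yaw [-3.141e+00 -1.000e-03 -1.339e+00] open 0.367 shift [-213.6  -28.4  -47.9] turn [-0.  -0.1 17.4] rows 4.4 j6~ 1.18
```

View pics/w5.png

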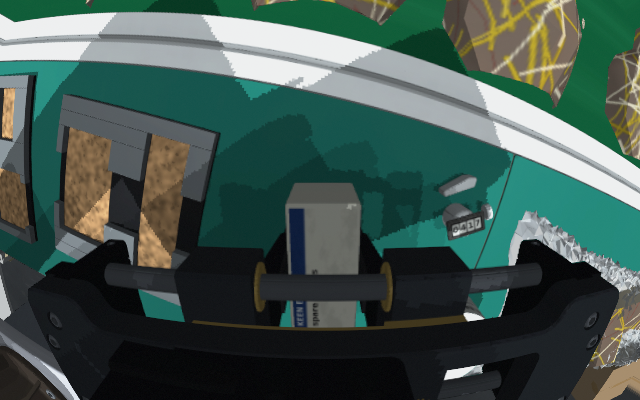

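>>> arm_command --motion '[-1, -213.6, -28.4, -20, 0, 0, 17.4, -1, -213.6, -28.4, -20, 0, 0, 17.4, -1, -213.6, -28.4, -20, 0, 0, 17.4, -1, -213.6, -28.4, -20, 0, 0, 17.4, -1, -213.6, -28.4, -20, 0, 0, 17.4, -1, -213.6, -28.4, -20, 0, 0, 17.4, -1, -213.6, -28.4, -20, 0, 0, 17.4, -1, -213.6, -28.4, -10, 0, 0, 17.4, -1, -213.6, -28.4, -10, 0, 0, 17.4, -1, -213.6, -28.4, -10, 0, 0, 17.4]'

```text
t: 8.4
eef_pos: [480.3, -241.9, 21.0]
tcp_rot: [3.141, 0.0, -1.644]
ft_force: [0.5, -0.6, -1.3]
opening: 0.366
```

Run:
```python
from h import *
p,W=wlook('w6',['small_carton_c'])
cork(p,W,(390,580),(-400,60))
plan(480.7,-241,-23,-1.571-.0715)
```

```text
t 8.45 [ 480.4333873  -241.82231975   21.33547586]
small_carton_c 0.85 8130 [320. 245.] zt 94.8 all [ 453.8 -236.3] [ 40.9 130.1] 80.3 top [ 481.6 -241.4] [35.4 71.5] 86.1
cork 2174 [ 534.2 -102.6] [55.8 38.6] 2.5 z 4.3
cork 4855 [ 493.  -326.3] [38.9 92.2] 85.8 z 4.2
cork 2888 [ 511.4 -243.3] [60.7 37.8] 85.9 z 4.3
cork 2691 [489.7  -4.1] [84.6 62.5] 2.0 z 4.3
cork 1563 [ 456.3 -103.4] [33.3 65.1] 1.6 z 4.3
cork 190 [409.2 -86.8] [27.8 10.9] 86.3 z 4.3
t 8.5 pos [ 480.5 -241.7   21.6] yaw [ 3.141  0.    -1.643] open 0.368 shift [-0.7 -0.1 44.6] turn [ 0.   0.  -0.1] rows 0.9 j6~ 1.18
```

View pics/w6.png

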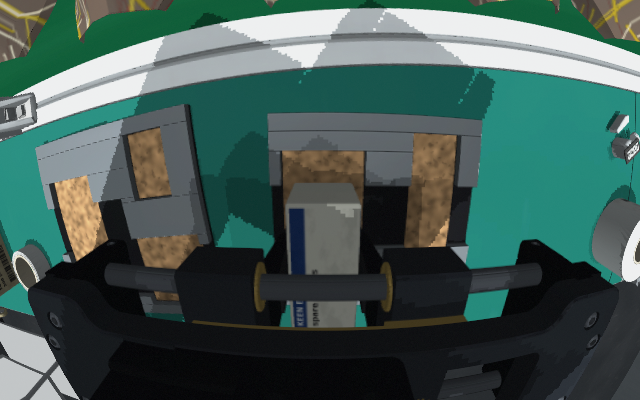

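>>> arm_command --motion '[-1, 0, 0, 25, 0, 0, 0, -1, 0, 0, 38, 0, 0, 0, -1, 0, 0, 43, 0, 0, 0, -1, 0, 0, 45.5, 0, 0, 0, -1, 0, 0, 45.5, 0, 0, 0, -0.05, 0, 0, 45.5, 0, 0, 0, -0.05, 0, 0, 45.5, 0, 0, 0, -0.05, 0, 0, 45.5, 0, 0, 0, -0.05, 0, 0, 20, 0, 0, 0, -0.05, 0, 0, -30, 0, 0, 0, -0.05, 0, 0, -80, 0, 0, 0, -0.05, 0, 0, -120, 0, 0, 0, 0.5, 0, 0, -130, 0, 0, 0]'

```text
t: 9.8
eef_pos: [482.0, -242.0, 156.4]
tcp_rot: [-3.135, -0.004, -1.642]
ft_force: [-0.3, 0.2, -0.1]
opening: 0.514
```

Run:
```python
from h import *
p,W=wlook('w7',['small_carton_c'])
cork(p,W,(390,580),(-400,60))
plan(400,180,120,-1.571)
```

```text
t 9.85 [ 481.79074302 -241.92468338  155.6726231 ]
small_carton_c 0.72 2424 [323. 188.] zt 50.0 all [ 479.7 -238.4] [38.1 75.7] 86.7 top [ 479.6 -240.3] [34.9 75.5] 86.2
cork 1173 [ 534.  -101.4] [55.7 35.9] 2.3 z 4.3
cork 3054 [ 474.  -324.6] [ 39.  129.1] 85.8 z 4.3
cork 1766 [ 480.7 -240.8] [60.8 99.7] 85.3 z 4.2
cork 2585 [481.6  -4.4] [100.9  63.4] 2.0 z 4.4
cork 2359 [ 438.2 -106. ] [66.2 69.8] 1.4 z 4.4
t 9.9 pos [ 481.1 -241.5  153.4] yaw [-3.139e+00 -2.000e-03 -1.643e+00] open 0.592 shift [-414.7  111.2   32.3] turn [-0.2 -0.1 -4.1] rows 8.6 j6~ 1.99
```

View pics/w7.png

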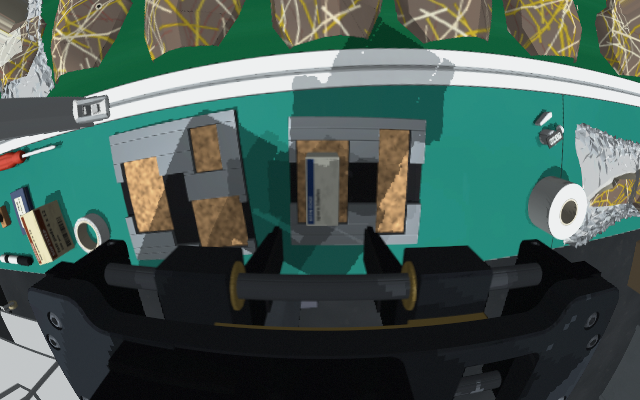

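>>> arm_command --motion '[0.5, -100, 60, 10, 0, 0, -2, 0.5, -415, 91, 20, 0, 0, -4.1, 0.5, -415, 91, 20, 0, 0, -4.1, 0.5, -415, 91, 20, 0, 0, -4.1, 0.5, -415, 91, 20, 0, 0, -4.1, 0.5, -415, 91, 20, 0, 0, -4.1, 0.5, -415, 91, 20, 0, 0, -4.1, 0.5, -415, 91, 20, 0, 0, -4.1, 0.5, -415, 91, 20, 0, 0, -4.1, 0.5, -415, 91, 20, 0, 0, -4.1, 0.5, -415, 91, 20, 0, 0, -4.1, 0.5, -415, 91, 20, 0, 0, -4.1, 0.5, -415, 91, 20, 0, 0, -4.1]'

```text
t: 11.2
eef_pos: [419.7, 178.2, 131.5]
tcp_rot: [3.141, -0.0, -1.573]
ft_force: [-0.0, 0.1, -0.4]
opening: 0.752
```

Run:
```python
from h import *
p,W=wlook('w8',['large_carton_c','tape_c','inkpad_c','stamp_c'])
cork(p,W,(390,580),(-200,60))
plan(444,207,60,-1.571+.22)
```

```text
t 11.25 [419.76889085 178.26697011 131.61827985]
large_carton_c 0.88 4545 [295. 170.] zt 61.0 all [443.2 213.6] [85.4 58.7] 11.4 top [444.4 207.7] [85.4 46.2] 11.1
tape_c 0.94 1562 [392. 183.] zt 24.1 all [430.6 112.4] [66.9 62.4] 17.1 top [434.2 114.6] [58.4 57. ] 15.0
inkpad_c 0.86 3510 [215. 135.] zt 15.8 all [478.2 301.9] [85.6 63.2] 7.2 top [478.3 298.7] [82.5 57.1] 6.0
stamp_c 0.78 1172 [138. 146.] zt 67.8 all [469. 416.] [39.7 79.1] 6.5 top [472.1 388.4] [22.8 24.5] 79.1
cork 745 [ 534.1 -103.1] [55.5 39.9] 3.2 z 4.2
cork 3568 [481.8  -5.3] [101.1  62.5] 1.7 z 4.2
cork 1798 [ 439.1 -106.3] [67.6 69.7] 2.0 z 4.2
t 11.45 pos [419.8 178.8 131.9] yaw [-3.141 -0.    -1.572] open 0.751 shift [-28.2 -24.2  71.9] turn [ -0.   -0.  -12.7] rows 1.6 j6~ 1.79
```

View pics/w8.png

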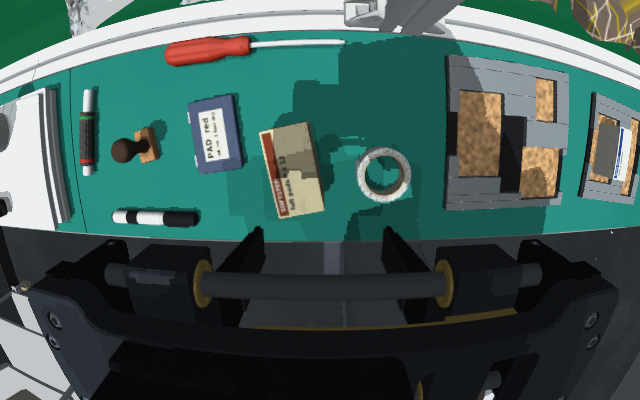

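Run:
```python
from h import *
plan(444.4,207.7,-26,-1.377)
```

```text
t 11.45 pos [419.8 178.8 131.9] yaw [-3.141 -0.    -1.572] open 0.751 shift [-28.9 -24.6 157.9] turn [ -0.   -0.  -11.2] rows 3.2 j6~ 1.81
```

>>> arm_command --motion '[0.35, -29, -24.5, 50, 0, 0, -11.2, 0.35, -29, -24.5, 50, 0, 0, -11.2, 0.35, -29, -24.5, 70, 0, 0, -11.2, 0.35, -29, -24.5, 110, 0, 0, -11.2, 0.35, -29, -24.5, 140, 0, 0, -11.2, 0.35, -29, -24.5, 158, 0, 0, -11.2, 0.35, -29, -24.5, 158, 0, 0, -11.2, -1, -29, -24.5, 158, 0, 0, -11.2, -1, -29, -24.5, 158, 0, 0, -11.2, -1, -29, -24.5, 158, 0, 0, -11.2, -1, -29, -24.5, 158, 0, 0, -11.2, -1, -29, -24.5, 158, 0, 0, -11.2, -1, -29, -24.5, 140, 0, 0, -11.2, -1, -29, -24.5, 105, 0, 0, -11.2, -1, -29, -24.5, 105, 0, 0, -11.2, -1, -29, -24.5, 105, 0, 0, -11.2]'

```text
t: 13.05
eef_pos: [444.4, 208.3, 27.5]
tcp_rot: [-3.14, 0.0, -1.376]
ft_force: [-1.0, -0.1, -1.3]
opening: 0.473
```

Run:
```python
from h import *
p,W=wlook('w9',['large_carton_c'])
plan(481.8,-4.8,27,-1.571+.03)
```

```text
t 13.1 [443.96873799 208.18080022  26.71819448]
large_carton_c 0.62 12522 [324. 237.] zt 113.3 all [452.7 211.8] [67.9 83.3] 11.2 top [453.  210.7] [67.7 45.6] 11.5
t 13.15 pos [443.7 208.1  26.3] yaw [ 3.141 -0.    -1.376] open 0.474 shift [216.2   3.9  -0.7] turn [ 0.  -0.   9.5] rows 4.3 j6~ 1.53
```

View pics/w9.png

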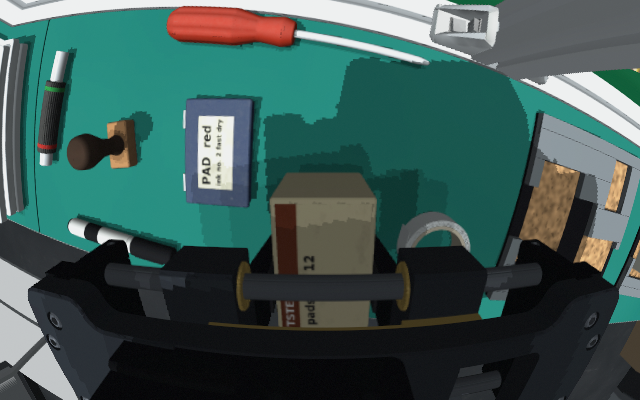

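>>> arm_command --motion '[-1, 208, 45, -1, 0, 0, 9.5, -1, 208, 45, -1, 0, 0, 9.5, -1, 208, 45, -1, 0, 0, 9.5, -1, 208, 45, -1, 0, 0, 9.5, -1, 208, 45, -1, 0, 0, 9.5, -1, 216, 4, -1, 0, 0, 9.5, -1, 216, 4, -1, 0, 0, 9.5, -1, 216, 4, -1, 0, 0, 9.5, -1, 216, 4, -1, 0, 0, 9.5]'

```text
t: 14.05
eef_pos: [480.9, -3.8, 27.2]
tcp_rot: [3.14, 0.0, -1.541]
ft_force: [-0.4, 0.8, -1.3]
opening: 0.475
```

Run:
```python
from h import *
p,W=wlook('w10',['large_carton_c'])
cork(p,W,(390,580),(-200,60))
plan(481.8,-4.8,-22,-1.571+.03)
```

```text
t 14.1 [481.01693966  -3.83070349  27.34739532]
large_carton_c 0.74 12636 [324. 238.] zt 113.0 all [490.1  -2.3] [67.7 84.5] 1.6 top [490.1  -2.7] [67.7 45.3] 1.6
cork 2689 [ 534.1 -103.3] [55.5 38.4] 2.3 z 4.2
cork 1847 [521.6  -3.6] [20.4 60.8] 1.9 z 4.2
cork 1337 [ 462.2 -106.4] [71.2 25.9] 83.5 z 4.3
t 14.15 pos [481.2  -3.9  27.5] yaw [ 3.14   0.    -1.541] open 0.47 shift [ 0.9 -0.7 49.5] turn [0.1 0.  0. ] rows 1.0 j6~ 1.53
```

View pics/w10.png

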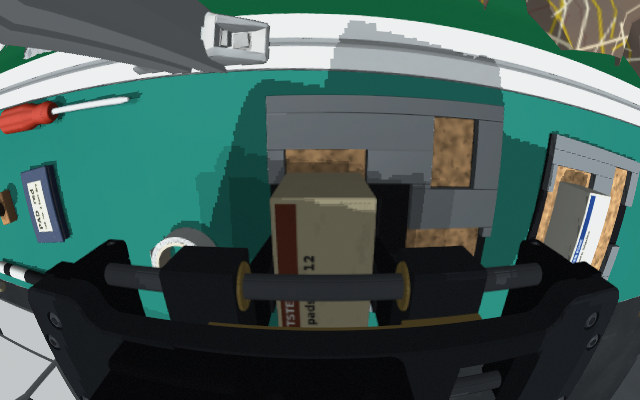

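>>> arm_command --motion '[-1, 1, -1, 30, 0, 0, 0, -1, 1, -1, 42, 0, 0, 0, -1, 1, -1, 47, 0, 0, 0, -1, 1, -1, 49, 0, 0, 0, -1, 1, -1, 49, 0, 0, 0, 0.15, 1, -1, 49, 0, 0, 0, 0.15, 1, -1, 49, 0, 0, 0, 0.15, 1, -1, 49, 0, 0, 0, 0.15, 1, -1, 25, 0, 0, 0, 0.15, 1, -1, -25, 0, 0, 0, 0.15, 1, -1, -75, 0, 0, 0, 0.5, 1, -1, -100, 0, 0, 0, 0.5, 1, -1, -100, 0, 0, 0]'

```text
t: 15.45
eef_pos: [484.8, -5.6, 131.4]
tcp_rot: [-3.135, -0.001, -1.541]
ft_force: [0.0, 0.1, -0.2]
opening: 0.689
```

Run:
```python
from h import *
p,W=wlook('w11',['large_carton_c','tape_c'])
cork(p,W,(390,580),(-200,60))
plan(434,113,100,-1.571)
```

```text
t 15.5 [483.77399454  -5.47798705 129.30708795]
large_carton_c 0.77 4457 [324. 196.] zt 64.9 all [483.1  -2. ] [85.2 50.9] 2.1 top [483.1  -4.8] [84.8 45.4] 1.4
tape_c 0.75 1479 [227. 216.] zt 24.0 all [455.8  80.5] [ 58.1 150.4] 31.8 top [457.3  77.9] [ 58.1 144.5] 31.8
cork 1483 [ 534.  -103.6] [55.7 38. ] 0.5 z 4.2
cork 653 [482.   -5.2] [99.5 60.4] 2.6 z 4.3
cork 2349 [ 438.  -106.3] [66.2 68.8] 1.6 z 4.3
t 15.6 pos [482.7  -5.3 127.2] yaw [ 3.141  0.    -1.541] open 0.743 shift [-119.7   45.1   27.2] turn [0.  0.  1.7] rows 2.6 j6~ 1.83
```

View pics/w11.png

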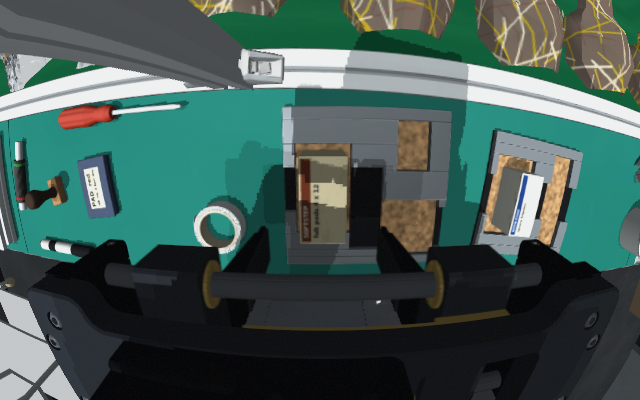

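>>> arm_command --motion '[0.6, -60, 65, 10, 0, 0, 1.7, 0.6, -119.7, 65, 37, 0, 0, 1.7, 0.6, -119.7, 65, 37, 0, 0, 1.7, 0.6, -119.7, 65, 37, 0, 0, 1.7, 0.6, -119.7, 65, 37, 0, 0, 1.7, 0.6, -119.7, 65, 37, 0, 0, 1.7]'

```text
t: 16.2
eef_pos: [415.0, 111.7, 90.4]
tcp_rot: [3.141, -0.0, -1.571]
ft_force: [-0.4, 0.1, 0.1]
opening: 0.801
```

Run:
```python
from h import *
p,W=wlook('w12',['tape_c','large_carton_c'])
T=env.silhouettes('wrist','tape_c')[0]['region']
P=W[T];P=P[(P[:,2]>19)&(P[:,2]<29)]
x,y=P[:,0],P[:,1]
A=np.c_[2*x,2*y,np.ones(len(x))]
# hull-based circle fit on inner/outer: radius histogram
c=np.median(P[:,:2],0)
from scipy.optimize import least_squares
hull=cv2.convexHull(P[:,:2].astype(np.float32))[:,0]
f=lambda q:np.hypot(hull[:,0]-q[0],hull[:,1]-q[1])-q[2]
s=least_squares(f,[*c,25],loss='soft_l1',f_scale=1.0);print('circle',s.x.round(1))
r=np.hypot(x-s.x[0],y-s.x[1]);a=np.degrees(np.arctan2(y-s.x[1],x-s.x[0]))
for k in range(-180,180,30):
    m=(a>=k)&(a<k+30); print(k,m.sum(),np.round(np.percentile(r[m],[2,98]),1) if m.sum() else '')
cv2.imwrite('pics/w12z.png',cv2.resize(p[130:280,220:420,::-1],None,fx=4,fy=4,interpolation=cv2.INTER_CUBIC))
```

```text
t 16.25 [415.15898831 111.48497335  90.62334385]
tape_c 0.78 1976 [317. 194.] zt 24.2 all [432.6 116.5] [61.4 62.3] 83.9 top [434.5 114.4] [57.9 57. ] 25.2
large_carton_c 0.98 7048 [455. 129.] zt 64.7 all [480.1 -21.9] [105.6  82.2] 2.0 top [482.6  -4.2] [85.6 46.3] 2.3
circle [434.2 114.6  28.9]
-180 127 [21.4 29.1]
-150 122 [21.2 28.8]
-120 119 [21.5 28.8]
-90 120 [21.5 28.8]
-60 126 [21.6 29.1]
-30 126 [21.8 28.9]
0 125 [21.7 28.8]
30 119 [21.6 28.8]
60 129 [21.4 30.3]
90 119 [21.2 28.7]
120 127 [21.2 28.9]
150 117 [21.3 28.5]
```

View pics/w12z.png

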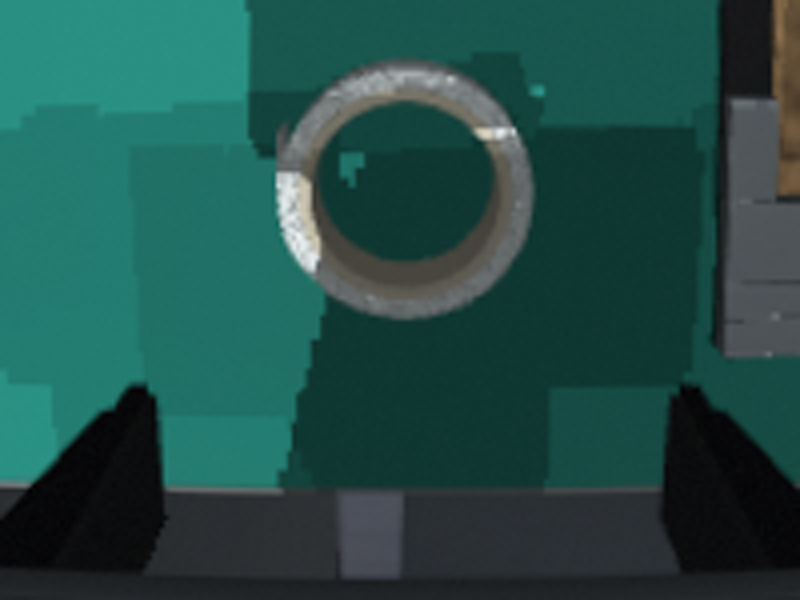

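Run:
```python
from h import *
plan(434.2,114.6,-35,-1.571)
```

```text
t 16.4 pos [415.1 111.5  90.9] yaw [-3.141 -0.    -1.573] open 0.803 shift [ -3.2 -19.1 125.9] turn [-0.  -0.  -0.1] rows 2.5 j6~ 1.83
```

>>> arm_command --motion '[0.65, -3, -19, 40, 0, 0, 0, 0.65, -3, -19, 70, 0, 0, 0, 0.65, -3, -19, 100, 0, 0, 0, 0.65, -3, -19, 118, 0, 0, 0, 0.65, -3, -19, 125.5, 0, 0, 0, 0.65, -3, -19, 125.5, 0, 0, 0, -1, -3, -19, 125.5, 0, 0, 0, -1, -3, -19, 125.5, 0, 0, 0, -1, -3, -19, 125.5, 0, 0, 0, -1, -3, -19, 125.5, 0, 0, 0, -1, -3, -19, 125.5, 0, 0, 0, -1, -3, -19, 125.5, 0, 0, 0]'

```text
t: 17.6
eef_pos: [433.9, 115.4, -34.3]
tcp_rot: [-3.141, -0.0, -1.571]
ft_force: [-1.2, 0.2, 7.1]
opening: 0.508
```

>>> arm_command --motion '[-1, 0, 0, 0, 0, 0, 0, -1, 0, 0, -15, 0, 0, 0, -1, 0, 0, -50, 0, 0, 0, -1, 0, 0, -70, 0, 0, 0, -1, 0, 0, -70, 0, 0, 0]'

```text
t: 18.1
eef_pos: [434.7, 115.5, 37.3]
tcp_rot: [-3.138, 0.0, -1.571]
ft_force: [0.1, -0.8, -0.5]
opening: 0.509
```

Run:
```python
from h import *
p,W=wlook('w13',['tape_c'])
plan(438.8,-106,33,-1.571+.03)
```

```text
t 18.15 [434.13447427 115.42977217  36.04856748]
tape_c 0.84 3435 [320. 220.] zt 95.5 all [435.5 119.9] [57.  60.6] 64.6 top [439.5 116.6] [51.6 52.1] 45.6
t 18.2 pos [433.6 115.3  35.2] yaw [-3.141 -0.    -1.571] open 0.508 shift [221.3  -5.2   2.2] turn [-0.  -0.  -1.7] rows 4.4 j6~ 1.3
```

View pics/w13.png

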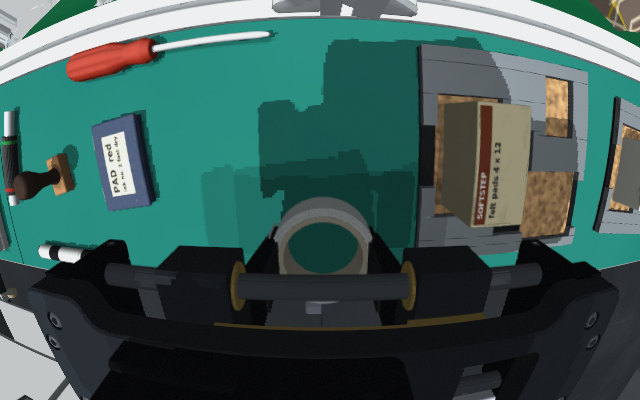

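>>> arm_command --motion '[-1, 20, 0, -25, 0, 0, 0, -1, 221, -5, -25, 0, 0, -1.7, -1, 221, -5, -25, 0, 0, -1.7, -1, 221, -5, -25, 0, 0, -1.7, -1, 221, -5, -25, 0, 0, -1.7, -1, 221, -5, -25, 0, 0, -1.7, -1, 221, -5, 0, 0, 0, -1.7, -1, 221, -5, 15, 0, 0, -1.7, -1, 221, -5, 15, 0, 0, -1.7]'

```text
t: 19.1
eef_pos: [437.0, -104.8, 17.9]
tcp_rot: [3.137, 0.002, -1.541]
ft_force: [0.2, -0.3, -0.1]
opening: 0.509
```

Run:
```python
from h import *
p,W=wlook('w14',['tape_c'])
cork(p,W,(390,580),(-200,60))
plan(438.8,-106,-29,-1.571+.03)
```

```text
t 19.15 [ 437.6504909  -104.92155002   18.992161  ]
tape_c 0.97 3383 [322. 219.] zt 76.0 all [ 435.8 -100.7] [62.6 65.7] 1.1 top [ 442.7 -103.5] [50.7 51.8] 45.6
tape_c 0.36 12703 [176. 165.] zt 64.8 all [484.2  18.7] [90.5 93.9] 1.9 top [482.3  -4.9] [85.1 46.7] 1.6
cork 4075 [ 534.3 -103.1] [55.6 37.6] 1.9 z 4.3
cork 1599 [483.6 -23.8] [103.6  30.2] 9.6 z 4.3
cork 2918 [ 452.  -105.9] [69.2 41.3] 89.4 z 4.3
cork 1902 [ 419.3 -104.3] [28.7 55.2] 2.7 z 4.3
t 19.2 pos [ 438.2 -105.1   19.8] yaw [ 3.140e+00  1.000e-03 -1.541e+00] open 0.511 shift [ 1.  -0.7 48.8] turn [0.1 0.  0. ] rows 1.0 j6~ 1.3
```

View pics/w14.png

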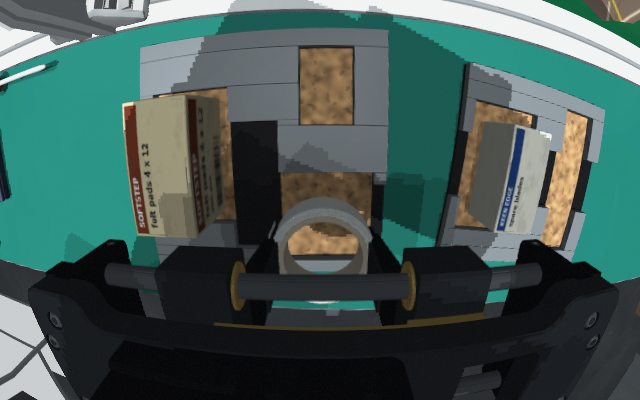

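>>> arm_command --motion '[-1, 1, -1, 30, 0, 0, 0, -1, 1, -1, 42, 0, 0, 0, -1, 1, -1, 47, 0, 0, 0, -1, 1, -1, 49, 0, 0, 0, -1, 1, -1, 49, 0, 0, 0, 0.35, 1, -1, 49, 0, 0, 0, 0.35, 1, -1, 49, 0, 0, 0, 0.35, 1, -1, 49, 0, 0, 0, 0.35, 1, -1, 25, 0, 0, 0, 0.35, 1, -1, -25, 0, 0, 0, 0.35, 1, -1, -75, 0, 0, 0, 0.5, 1, -1, -110, 0, 0, 0, 0.5, 1, -1, -110, 0, 0, 0]'

```text
t: 20.5
eef_pos: [441.4, -107.3, 134.6]
tcp_rot: [-3.134, -0.003, -1.541]
ft_force: [0.6, 0.1, -0.6]
opening: 0.741
```

Run:
```python
from h import *
p,W=wlook('w15',['large_carton_c','tape_c'])
plan(420,360,140,-1.571)
```

```text
t 20.55 [ 440.48458958 -106.94327478  132.30216003]
large_carton_c 0.66 4997 [224. 154.] zt 64.9 all [479.4   8.9] [95.1 74.6] 1.9 top [482.7  -4.9] [84.1 46.4] 1.9
tape_c 0.75 1441 [315. 202.] zt 28.1 all [ 440.6 -105.4] [58.3 58. ] 88.4 top [ 440.6 -106. ] [57.8 56.9] 0.6
tape_c 0.34 432 [ 28. 217.] zt 17.5 all [380.2 392.4] [128.   19.8] 88.9 top [380.6 392.4] [128.   18.5] 89.1
t 20.65 pos [ 439.2 -106.5  129.8] yaw [ 3.141  0.    -1.541] open 0.751 shift [-466.8    5.5  -10.1] turn [0.  0.  1.7] rows 9.3 j6~ 2.28
```

View pics/w15.png

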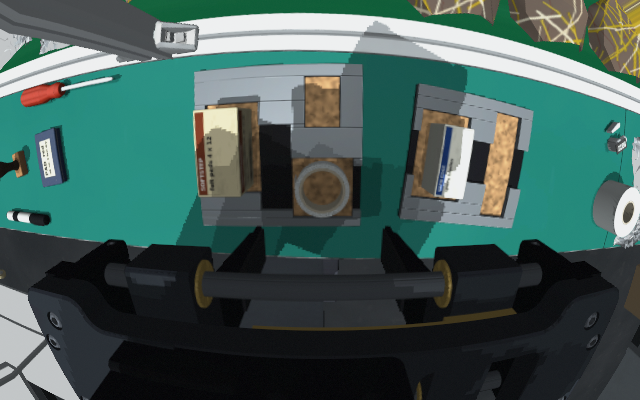

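>>> arm_command --motion '[0, -466, 20, -10, 0, 0, 1.7, 0, -466, 20, -10, 0, 0, 1.7, 0, -466, 20, -10, 0, 0, 1.7, 0, -466, 20, -10, 0, 0, 1.7, 0, -466, 20, -10, 0, 0, 1.7, 0, -466, 20, -10, 0, 0, 1.7, 0, -466, 20, -10, 0, 0, 1.7, 0, -466, 20, -10, 0, 0, 1.7, 0, -466, 20, -10, 0, 0, 1.7, 0, -466, 20, -10, 0, 0, 1.7, 0, -466, 20, -10, 0, 0, 1.7, 0, -466, 20, -10, 0, 0, 1.7, 0, -466, 20, -10, 0, 0, 1.7, 0, -466, 20, -10, 0, 0, 1.7]'

```text
t: 22.05
eef_pos: [406.2, 357.3, 140.2]
tcp_rot: [3.141, -0.0, -1.573]
ft_force: [-0.2, -0.2, -0.6]
opening: 0.501
```

```bash
cat > stamp.py <<'E'
from h import *
def stamp(W,cx,cy,rad=45):
    m=(abs(W[...,0]-cx)<rad)&(abs(W[...,1]-cy)<rad)
    P=W[m]
    for lo,hi in((8,20),(20,40),(48,68),(60,80)):
        Q=P[(P[:,2]>lo)&(P[:,2]<hi)]
        if len(Q)<8: print(lo,hi,len(Q));continue
        b=cv2.minAreaRect(Q[:,:2].astype(np.float32)); print(lo,hi,len(Q),np.round(b[0],1),np.round(b[1],1),round(b[2],1))
E
python3 - <<'E'
from stamp import *
p,W=wlook('w16',['stamp_c','plug_gauge_c','inkpad_c','marker_c'])
stamp(W,472,387)
E
```

```text
t 22.1 [406.26402819 357.4694427  140.27981271]
stamp_c 0.82 892 [294. 129.] zt 69.1 all [471.2 389.8] [39.7 26. ] 11.3 top [471.8 390.1] [24.8 24. ] 88.6
stamp_c 0.44 5210 [566. 125.] zt 12.4 all [481.7 -63.1] [184.1 206.2] 1.8 top [483.2 -54.9] [180.6 189.7] 1.8
plug_gauge_c 0.69 1578 [206. 113.] zt 21.6 all [496.5 490.1] [ 28.3 110.3] 83.1 top [496.  486.9] [ 20.3 109.9] 83.2
inkpad_c 0.92 3705 [377. 117.] zt 15.8 all [478.1 297.5] [85.6 60.9] 6.7 top [478.1 299.4] [82.5 56.6] 7.2
inkpad_c 0.4 653 [619. 171.] zt 27.7 all [440.3 -79.5] [109.8  56.7] 89.9 top [440.  -79.4] [ 56.6 109.6] 0.6
marker_c 0.93 1571 [294. 207.] zt 17.5 all [379.6 395.3] [126.2  19.9] 89.4 top [380.4 395.3] [126.1  19. ] 88.7
marker_c 0.3 913 [296. 127.] zt 69.1 all [471.7 389.8] [40.2 26. ] 11.3 top [471.6 389.9] [23.9 25.1] 61.1
8 20 283 [471.9 389.6] [40.2 22.8] 13.9
20 40 0
48 68 333 [472.1 390.1] [25.8 25.4] 88.7
60 80 599 [471.9 389.6] [25.4 24.6] 38.0
```

View pics/w16.png

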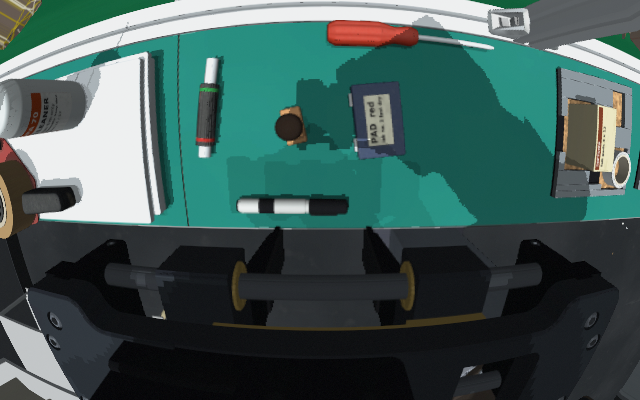

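Run:
```python
from h import *
plan(471.9,389.8,-1,-1.366)
```

```text
t 22.3 pos [406.1 358.2 140.4] yaw [-3.141  0.    -1.572] open 0.502 shift [-31.7 -65.7 141.4] turn [ -0.    0.  -11.8] rows 3.2 j6~ 2.06
```

>>> arm_command --motion '[0, -32, -66, 20, 0, 0, -11.8, 0, -32, -66, 40, 0, 0, -11.8, 0, -32, -66, 60, 0, 0, -11.8, 0, -32, -66, 90, 0, 0, -11.8, 0, -32, -66, 120, 0, 0, -11.8, 0, -32, -66, 135, 0, 0, -11.8, 0, -32, -66, 141, 0, 0, -11.8, 0, -32, -66, 141, 0, 0, -11.8, -1, -32, -66, 141, 0, 0, -11.8, -1, -32, -66, 141, 0, 0, -11.8, -1, -32, -66, 141, 0, 0, -11.8, -1, -32, -66, 141, 0, 0, -11.8, -1, -32, -66, 141, 0, 0, -11.8]'

```text
t: 23.6
eef_pos: [472.3, 390.7, 0.0]
tcp_rot: [-3.14, 0.0, -1.365]
ft_force: [0.0, -1.4, 5.6]
opening: 0.26
```

>>> arm_command --motion '[-1, 0, 0, 0, 0, 0, 0, -1, 0, 0, -15, 0, 0, 0, -1, 0, 0, -50, 0, 0, 0, -1, 0, 0, -95, 0, 0, 0, -1, 0, 0, -100, 0, 0, 0, -1, 0, 0, -100, 0, 0, 0]'

```text
t: 24.2
eef_pos: [472.3, 390.9, 101.2]
tcp_rot: [-3.139, 0.001, -1.365]
ft_force: [0.5, -0.8, -1.8]
opening: 0.26
```

Run:
```python
from stamp import *
s=env.state();print(s['joints'].round(2))
p,W=wlook('w17',['stamp_c'])
plan(430,-103,99,-1.571+.03)
plan(534,-103.2,99,-1.571+.03)
```

```text
[ 0.58  0.55  1.67 -0.    0.91  1.95]
t 24.25 [471.70943779 390.45289139  99.64152038]
stamp_c 0.91 2834 [325. 245.] zt 169.8 all [442.5 381.4] [121.3  26.1] 18.5 top [485.1 394. ] [34.2 24.7] 10.2
t 24.3 pos [471.4 390.2  98.7] yaw [ 3.140e+00 -1.000e-03 -1.365e+00] open 0.261 shift [4.744e+02 1.413e+02 1.000e-01] turn [ 0.1 -0.  10.1] rows 9.9 j6~ 1.31
t 24.3 pos [471.4 390.2  98.7] yaw [ 3.140e+00 -1.000e-03 -1.365e+00] open 0.261 shift [495.8  39.5  -0. ] turn [ 0.1 -0.  10.1] rows 9.9 j6~ 1.35
```

View pics/w17.png

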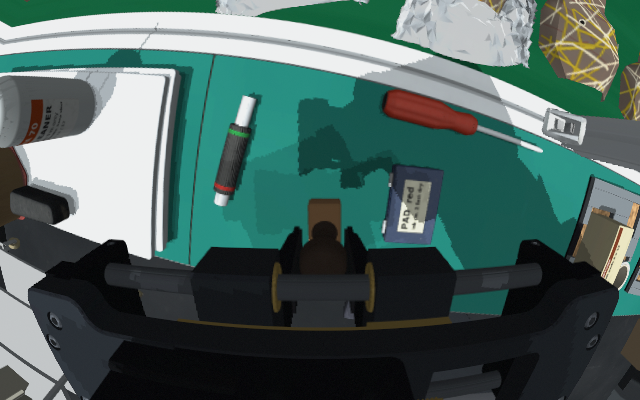

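>>> arm_command --motion '[-1, 474, 141, 0, 0, 0, 10.1, -1, 474, 141, 0, 0, 0, 10.1, -1, 474, 141, 0, 0, 0, 10.1, -1, 474, 141, 0, 0, 0, 10.1, -1, 474, 141, 0, 0, 0, 10.1, -1, 474, 141, 0, 0, 0, 10.1, -1, 474, 141, 0, 0, 0, 10.1, -1, 474, 141, 0, 0, 0, 10.1, -1, 474, 141, 0, 0, 0, 10.1, -1, 474, 141, 0, 0, 0, 10.1, -1, 474, 141, 0, 0, 0, 10.1, -1, 495.8, 39.5, 0, 0, 0, 10.1, -1, 495.8, 39.5, 0, 0, 0, 10.1, -1, 495.8, 39.5, 20, 0, 0, 10.1, -1, 495.8, 39.5, 60, 0, 0, 10.1, -1, 495.8, 39.5, 70, 0, 0, 10.1, -1, 495.8, 39.5, 70, 0, 0, 10.1]'

```text
t: 26.0
eef_pos: [533.2, -102.0, 27.6]
tcp_rot: [3.137, 0.002, -1.541]
ft_force: [0.1, 1.0, 0.1]
opening: 0.262
```

Run:
```python
from stamp import *
p,W=wlook('w18',['stamp_c'])
cork(p,W,(390,590),(-200,60))
stamp(W,534,-103,60)
m=(abs(W[...,0]-545)<40)&(abs(W[...,1]+103)<30)&(W[...,2]>18)&(W[...,2]<60)
P=W[m];b=cv2.minAreaRect(P[:,:2].astype(np.float32));print(len(P),b,np.percentile(P[:,2],[5,50,95]))
plan(534,-103.2,5,-1.571+.03)
```

```text
t 26.05 [ 534.07051153 -102.41912288   29.03113497]
stamp_c 0.9 2844 [325. 246.] zt 96.3 all [ 517.6 -101.9] [29.2 71.9] 85.7 top [ 537.6 -101. ] [16.3 24.7] 1.6
cork 1522 [ 534.1 -103.3] [53.5 37.4] 1.6 z 4.3
cork 673 [515.2  -3.6] [30.6 61.4] 1.5 z 4.4
cork 684 [ 432.6 -106. ] [24.5 38.8] 1.3 z 4.3
8 20 7597 [528.8 -94.6] [ 93.3 104.2] 1.8
20 40 134 [ 549.5 -100.9] [ 9.5 23.3] 10.8
48 68 252 [ 538.8 -101.2] [13.6 33.7] 1.5
60 80 327 [ 539.6 -101.3] [13.1 38.1] 1.6
1182 ((539.17236328125, -101.68131256103516), (28.03228187561035, 22.54905128479004), 0.7541231513023376) [35.58969387 42.55568744 52.58856436]
t 26.1 pos [ 534.7 -102.7   30. ] yaw [ 3.142 -0.    -1.541] open 0.267 shift [ 0.5  0.7 25. ] turn [ 0. -0. -0.] rows 0.5 j6~ 1.35
```

View pics/w18.png

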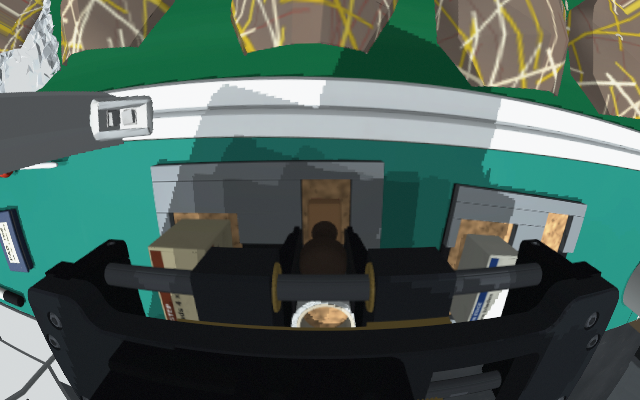

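>>> arm_command --motion '[-1, 0.5, 0.5, 12, 0, 0, 0, -1, 0.5, 0.5, 20, 0, 0, 0, -1, 0.5, 0.5, 24, 0, 0, 0, -1, 0.5, 0.5, 25.5, 0, 0, 0, -1, 0.5, 0.5, 25.5, 0, 0, 0]'

```text
t: 26.6
eef_pos: [534.1, -103.5, 4.1]
tcp_rot: [-3.141, -0.0, -1.541]
ft_force: [-1.4, 0.8, 1.8]
opening: 0.263
```

>>> arm_command --motion '[-1, 0, 0, 0, 0, 0, 0, -0.1, 0, 0, 0, 0, 0, 0, -0.1, 0, 0, 0, 0, 0, 0, -0.1, 0, 0, 0, 0, 0, 0, -0.1, 0, 0, 0, 0, 0, 0, -0.1, 0, 0, -30, 0, 0, 0, -0.1, 0, 0, -80, 0, 0, 0, -0.1, 0, 0, -120, 0, 0, 0, -0.1, 0, 20, -130, 0, 0, 0, -0.1, 0, 60, -130, 0, 0, 0, -0.1, 0, 100, -130, 0, 0, 0, -0.1, 0, 100, -130, 0, 0, 0]'

```text
t: 27.8
eef_pos: [430.0, -105.6, 133.9]
tcp_rot: [3.139, 0.001, -1.542]
ft_force: [-0.2, -0.1, -1.1]
opening: 0.449
```

Run:
```python
from stamp import *
p,W=wlook('w19',['stamp_c','tape_c','large_carton_c'])
stamp(W,534,-103,32)
plan(420,430,110,-1.571)
```

```text
t 27.85 [ 432.68930564 -106.27474649  134.28334853]
stamp_c 0.91 871 [327.  90.] zt 73.3 all [ 533.1 -103.1] [39.2 25.4] 1.7 top [ 532.8 -104.1] [23.2 23.5] 1.7
tape_c 0.89 1306 [319. 193.] zt 28.2 all [ 440.4 -105.3] [57.5 56. ] 25.4 top [ 440.3 -105.3] [57.5 56. ] 25.4
tape_c 0.53 896 [44. 85.] zt 27.3 all [572.7 271.9] [228.2  29.9] 87.4 top [573.7 302.4] [94.4 25.9] 88.5
large_carton_c 0.8 4991 [228. 141.] zt 64.9 all [482.6  -5.3] [84.3 45.9] 1.8 top [482.6  -5.2] [84.3 45.8] 1.8
8 20 2042 [ 534. -103.] [63.9 64. ] 89.9
20 40 15 [ 532.3 -103. ] [35.6 20.4] 1.7
48 68 77 [ 530.  -102.9] [26.7 21. ] 76.3
60 80 666 [ 532.6 -103.4] [25.4 25.2] 42.0
t 28.0 pos [ 435.1 -106.6  134. ] yaw [-3.141 -0.    -1.541] open 0.448 shift [-536.8   -0.7   23.7] turn [-0.1 -0.   1.7] rows 10.7 j6~ 2.37
```

View pics/w19.png

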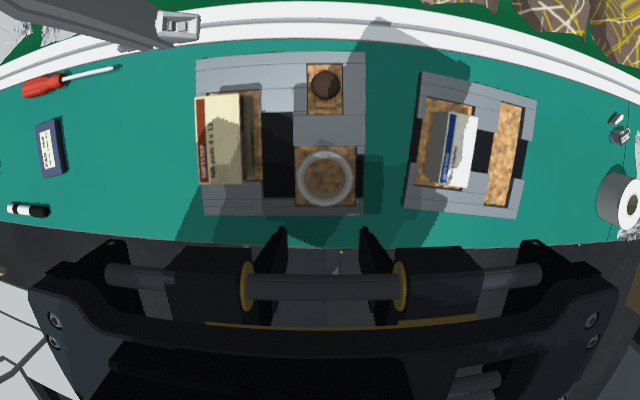

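>>> arm_command --motion '[-0.1, -546, 0, 14, 0, 0, 1.7, -0.1, -546, 0, 14, 0, 0, 1.7, -0.1, -546, 0, 14, 0, 0, 1.7, -0.1, -546, 0, 14, 0, 0, 1.7, -0.1, -546, 0, 14, 0, 0, 1.7, -0.1, -546, 0, 14, 0, 0, 1.7, -0.1, -546, 0, 14, 0, 0, 1.7, -0.1, -546, 0, 14, 0, 0, 1.7, -0.1, -546, 0, 14, 0, 0, 1.7, -0.1, -546, 0, 14, 0, 0, 1.7, -0.1, -546, 0, 14, 0, 0, 1.7, -0.1, -546, 0, 14, 0, 0, 1.7, -0.1, -546, 0, 14, 0, 0, 1.7, -0.1, -546, 0, 14, 0, 0, 1.7, -0.1, -546, 0, 14, 0, 0, 1.7]'

```text
t: 29.5
eef_pos: [418.4, 438.5, 119.8]
tcp_rot: [3.141, -0.0, -1.572]
ft_force: [0.2, 0.5, 0.4]
opening: 0.448
```

Run:
```python
from h import *
p,W=wlook('w20',['plug_gauge_c'])
print(np.round(env.spot_point('wrist','plug_gauge_c')[0]['location']))
for y in (545,555,565,575,585):
  m=(abs(W[...,1]-y)<4)&(W[...,0]>450)&(W[...,0]<545); print(y,np.nanpercentile(W[m][:,2],[50,98]).round() if m.sum() else '')
plan(496,487,-34,-1.571-.119)
```

```text
t 29.55 [418.45386865 438.56454655 119.9572082 ]
plug_gauge_c 0.85 1990 [276. 119.] zt 21.6 all [496.6 488.8] [ 25.  111.1] 83.9 top [496.4 487.3] [ 20.6 111.1] 83.2
[275. 116.]
545 [0. 1.]
555 [ 1. 29.]
565 [36. 39.]
575 [38. 39.]
585 [38. 39.]
t 29.65 pos [418.4 438.8 120. ] yaw [-3.141  0.    -1.572] open 0.452 shift [-48.3 -77.5 154. ] turn [-0.   0.   6.8] rows 3.6 j6~ 2.47
```

View pics/w20.png

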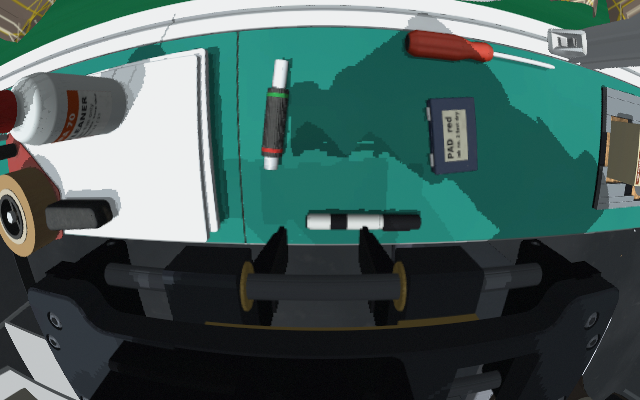

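>>> arm_command --motion '[-0.1, -48.4, -77.7, 40, 0, 0, 6.8, -0.1, -48.4, -77.7, 60, 0, 0, 6.8, -0.1, -48.4, -77.7, 80, 0, 0, 6.8, -0.1, -48.4, -77.7, 110, 0, 0, 6.8, -0.1, -48.4, -77.7, 140, 0, 0, 6.8, -0.1, -48.4, -77.7, 150, 0, 0, 6.8, -0.1, -48.4, -77.7, 153.5, 0, 0, 6.8, -0.1, -48.4, -77.7, 153.5, 0, 0, 6.8]'

```text
t: 30.45
eef_pos: [496.2, 488.0, -32.9]
tcp_rot: [-3.141, 0.001, -1.69]
ft_force: [-0.8, -0.5, 0.9]
opening: 0.448
```

>>> arm_command --motion '[-1, 0, 0, 0, 0, 0, 0, -1, 0, 0, 0, 0, 0, 0, -1, 0, 0, 0, 0, 0, 0, -1, 0, 0, 0, 0, 0, 0, -1, 0, 0, 0, 0, 0, 0, -1, 0, 0, 0, 0, 0, 0, -1, 0, 0, 0, 0, 0, 0]'

```text
t: 31.15
eef_pos: [496.0, 488.0, -32.8]
tcp_rot: [-3.141, 0.001, -1.69]
ft_force: [-0.7, -0.9, 6.0]
opening: 0.227
```

>>> arm_command --motion '[-1, 0, 0, -15, 0, 0, 0, -1, 0, 0, -50, 0, 0, 0, -1, 0, 0, -95, 0, 0, 0, -1, 0, 0, -100, 0, 0, 0, -1, 0, 0, -100, 0, 0, 0]'

```text
t: 31.65
eef_pos: [496.2, 488.3, 68.4]
tcp_rot: [-3.139, 0.002, -1.69]
ft_force: [0.5, 0.5, -1.4]
opening: 0.23
```

Run:
```python
from h import *
p,W=wlook('w21',['plug_gauge_c'])
plan(420,-325,70,-1.571-.0715)
plan(474.4,-324.8,70,-1.571-.0715)
```

```text
t 31.7 [495.53623229 487.69757316  66.60129268]
plug_gauge_c 0.59 4949 [321. 232.] zt 122.7 all [454.4 493.4] [ 37.6 198.4] 84.6 top [498.2 488.8] [ 20.7 110.2] 83.0
t 31.75 pos [495.2 487.4  65.5] yaw [ 3.141e+00 -1.000e-03 -1.690e+00] open 0.227 shift [815.6 -21.7  -3.6] turn [ 0.1 -0.1 -2.7] rows 16.3 j6~ 0.98
t 31.75 pos [495.2 487.4  65.5] yaw [ 3.141e+00 -1.000e-03 -1.690e+00] open 0.227 shift [808.9 -75.7  -3.7] turn [ 0.1 -0.1 -2.7] rows 16.2 j6~ 1.04
```

View pics/w21.png

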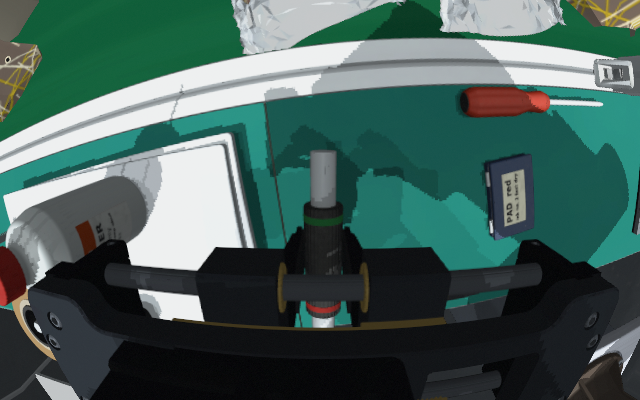

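>>> arm_command --motion '[-1, 114, 52, -10, 0, 0, 0, -1, 114, 52, -10, 0, 0, 0, -1, 114, 52, -10, 0, 0, 0, -1, 815, -22, -10, 0, 0, -2.7, -1, 815, -22, -10, 0, 0, -2.7, -1, 815, -22, -10, 0, 0, -2.7, -1, 815, -22, -10, 0, 0, -2.7, -1, 815, -22, -10, 0, 0, -2.7, -1, 815, -22, -10, 0, 0, -2.7, -1, 815, -22, -10, 0, 0, -2.7, -1, 815, -22, -10, 0, 0, -2.7, -1, 815, -22, -10, 0, 0, -2.7, -1, 815, -22, -10, 0, 0, -2.7, -1, 815, -22, -10, 0, 0, -2.7, -1, 815, -22, -10, 0, 0, -2.7, -1, 815, -22, -10, 0, 0, -2.7, -1, 815, -22, -10, 0, 0, -2.7, -1, 815, -22, -10, 0, 0, -2.7, -1, 809, -76, -10, 0, 0, -2.7, -1, 809, -76, -10, 0, 0, -2.7]'

```text
t: 33.75
eef_pos: [478.0, -324.8, 75.0]
tcp_rot: [-3.141, 0.0, -1.643]
ft_force: [0.3, -0.6, -2.2]
opening: 0.229
```

Run:
```python
from h import *
p,W=wlook('w22',['plug_gauge_c'])
cork(p,W,(390,590),(-400,-150))
plan(474.4,-324.8,-28,-1.571-.0715)
```

```text
t 33.8 [ 476.73565361 -323.97794027   74.80146231]
plug_gauge_c 0.98 4962 [321. 230.] zt 129.4 all [ 143.4 -326.1] [117.9 778.5] 83.3 top [ 480.  -323.8] [ 21.5 110.4] 85.9
cork 1459 [ 505.3 -326.7] [38.2 65.4] 85.8 z 4.3
cork 2042 [ 481.7 -241. ] [61.2 97.9] 86.0 z 4.3
t 33.85 pos [ 475.3 -323.5   74.8] yaw [ 3.139e+00  2.000e-03 -1.641e+00] open 0.228 shift [  1.5   0.6 102.8] turn [0.1 0.1 0.1] rows 2.1 j6~ 1.04
```

View pics/w22.png

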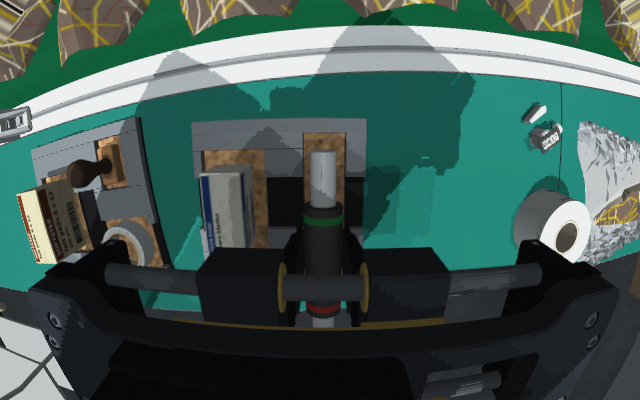

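>>> arm_command --motion '[-1, 1.5, 1.5, 45, 0, 0, 0, -1, 1.5, 1.5, 75, 0, 0, 0, -1, 1.5, 1.5, 90, 0, 0, 0, -1, 1.5, 1.5, 99, 0, 0, 0, -1, 1.5, 1.5, 103, 0, 0, 0, -1, 1.5, 1.5, 103, 0, 0, 0]'

```text
t: 34.45
eef_pos: [473.3, -325.7, -26.7]
tcp_rot: [3.141, 0.0, -1.643]
ft_force: [-0.4, -0.1, -0.3]
opening: 0.228
```

Run:
```python
from h import *
p,W=wlook('w23',['plug_gauge_c'])
```

```text
t 34.5 [ 473.62701696 -325.90790067  -26.15822731]
plug_gauge_c 0.95 4969 [321. 230.] zt 27.7 all [ 470.8 -324. ] [ 23.7 119.7] 86.6 top [ 475.4 -324.8] [ 21.3 110.5] 85.4
```

View pics/w23.png

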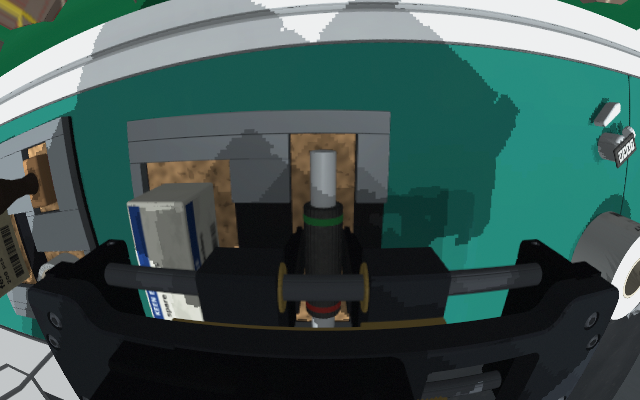

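>>> arm_command --motion '[-1, 0, 0, 1.5, 0, 0, 0, -1, 0, 0, 1.5, 0, 0, 0, -0.2, 0, 0, 1.5, 0, 0, 0, -0.2, 0, 0, 1.5, 0, 0, 0, -0.2, 0, 0, 1.5, 0, 0, 0, -0.2, 0, 0, 1.5, 0, 0, 0, -0.2, 0, 0, -25, 0, 0, 0, -0.2, 0, 0, -75, 0, 0, 0, -0.2, 0, 0, -125, 0, 0, 0, -0.2, 0, 40, -170, 0, 0, 0, -0.2, 0, 60, -200, 0, 0, 0, -0.2, 0, 60, -200, 0, 0, 0, -0.2, 0, 60, -200, 0, 0, 0]'

```text
t: 35.85
eef_pos: [413.7, -321.8, 174.1]
tcp_rot: [-3.14, -0.001, -1.643]
ft_force: [0.2, 0.0, -0.8]
opening: 0.4
```

Run:
```python
from h import *
p,W=wlook('w24',['plug_gauge_c','small_carton_c','large_carton_c','tape_c','stamp_c','inkpad_c'])
cork(p,W,(390,590),(-400,60))
plan(434,-190,170,-1.571)
```

```text
t 35.9 [ 413.82219621 -321.54716062  172.99516316]
plug_gauge_c 0.9 1510 [322. 130.] zt 25.6 all [ 474.5 -324.6] [ 22.6 112.1] 84.9 top [ 474.3 -325.2] [ 19.8 112. ] 86.0
small_carton_c 0.58 2532 [247. 132.] zt 49.9 all [ 481.9 -234. ] [50.4 79.2] 85.5 top [ 479.6 -240.8] [36.4 75.6] 86.4
large_carton_c 0.54 2556 [245. 131.] zt 49.9 all [ 481.6 -233.5] [51.3 78.5] 85.6 top [ 479.6 -240.8] [36.4 75.6] 86.4
tape_c 0.8 1112 [149. 174.] zt 28.0 all [ 440.5 -106.5] [57.1 58.8] 28.5 top [ 440.5 -106.3] [56.8 58.4] 28.5
stamp_c 0.85 970 [145. 106.] zt 71.8 all [536.8 -84.1] [69.5 40.7] 80.8 top [ 533.1 -105.1] [25.2 22.8] 1.1
stamp_c 0.72 2551 [249. 131.] zt 49.9 all [ 481.  -233.9] [50.6 77.4] 85.5 top [ 479.6 -240.8] [36.4 75.6] 86.4
inkpad_c 0.59 586 [  6. 179.] zt 15.7 all [478.8 309.3] [86.9 81.7] 4.3 top [478.  296.3] [81.1 53.9] 6.5
cork 1629 [ 474.8 -324.6] [ 37.1 127.7] 85.6 z 4.2
cork 377 [ 534.5 -101.3] [55.8 35.8] 2.4 z 4.6
cork 1205 [ 481.4 -241.2] [60.8 99.8] 86.1 z 4.3
cork 335 [465.4 -29.1] [35.2 82.1] 70.2 z 4.4
cork 226 [ 458.5 -132.1] [47.1 22.6] 35.4 z 4.2
cork 393 [439.  -99.1] [33.8 33.2] 53.7 z 4.3
cork 69 [ 433.4 -222.7] [29.1  3.2] 84.5 z 4.2
cork 209 [ 414.2 -129.5] [20.4 39.6] 42.5 z 4.2
t 36.2 pos [ 413.9 -321.3  172.4] yaw [ 3.140e+00  1.000e-03 -1.642e+00] open 0.402 shift [-132.4  -10.7    2.5] turn [ 0.1  0.1 -4.1] rows 2.7 j6~ 1.16
```

View pics/w24.png

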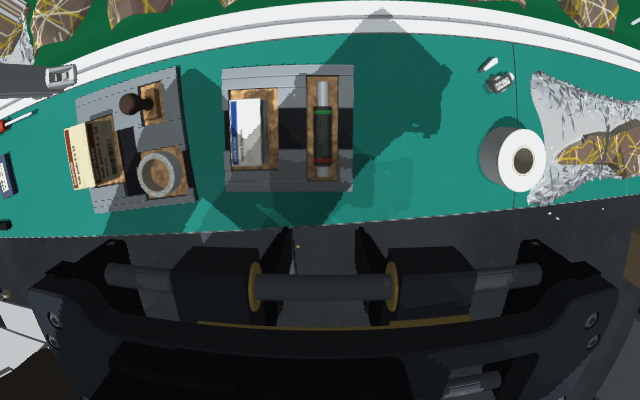

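Run:
```python
from h import *
p,d=snap('top','top_end');W=cloud('top',d)
for n in ['inkpad_c','marker_c','screwdriver_c']:
    for r in env.silhouettes('top',n)[:1]:
        P=W[r['region']];P=P[~np.isnan(P[:,0])];b=cv2.minAreaRect(P[:,:2].astype(np.float32));print(n,np.round(b[0],1),np.round(b[1],1))
s=env.state();print(s['t'],s['ft_force'],s['qvel'].round(3));print(env.job_done())
```

```text
inkpad_c [477.4 298.4] [83.8 56.3]
marker_c [380.3 392.4] [119.2  12.6]
screwdriver_c [576.3 301.2] [ 31.7 100.8]
36.4 [0.35892678 0.0555275  0.26969862] [-0.    -0.004  0.001 -0.     0.001  0.   ]
the job is handed in; nothing more can be done
None
```

Both kits are made up and the job was handed in at about 36 s of the 144 s limit. No verdict was reported.

**Placing:** In the last measurement of each, all five things are within about 2 mm of their pocket centres and upright where that applies. The tops of the cartons, tape and gauge match seated height. The stamp's top is less tightly measured, between 71.8 and 73.3 mm against the 75 mm expected when seated. The arm ended clear of everything.

| Thing | Measured centre (x, y in mm) | Pocket centre (x, y in mm) |
|---|---|---|
| Plug gauge | 474, -325 | 474, -325 |
| Smaller carton | 480, -241 | 481, -241 |
| Larger carton | 483, -5 | 482, -5 |
| White tape roll | 440.5, -106 | 439, -106 |
| Hand stamp | 533, -103 | 534, -103 |

**Checks that disagreed:**
- **Fingertip height:** The first grasp of the smaller carton closed on nothing. The wrist camera's depth showed the real fingertips about 40 mm above the reported TCP, so I lowered every later grasp by that amount, and those all held. I never checked the offset by touch, and slight upward forces of 6–7 N while gripping the tape, stamp and gauge suggest it may be a few mm smaller.
- **Tape size:** The tape's rim measured about 58 mm across in depth against the stated 50 mm. The fingers closed on it at about 48 mm.
- **Bystanders:** The ink pad and marker are where they started. In the final top picture only about 100 mm of the screwdriver was picked out, against about 190 mm at the start. That moved its measured mid-point along its length, from y 257 to 301. The distance across its length is unchanged (x 576), and the arm was never near it. I take it as unmoved, but I did not measure its full length again.

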